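# Unload the bench imager and sort left- and right-hand brackets

## Robot

A 6-joint arm with a two-finger parallel gripper is mounted at the origin on the work surface. World frame = base frame: x ahead of the robot, y to its left, z up, the work surface at z = 0. Lengths are in m, angles in rad, forces in N, time in s.
With the tool pointing down it reaches from about 0.375 to 0.9 m from the base axis. Payload 3.1 kg.
Tool frame: the origin (TCP) lies on the centre line of the jaws, within the pads' length; the fingertips stand ahead of it and the grasp point (between the pads) lies 3 mm ahead of it (robot.tip_reach is the z of the fingertips in the tool frame, in m); z points along the fingers, y is the line along which they close (so a half turn about z gives the same grasp; the last joint's range is limited). The gripper opens to 87 mm and grips with 3 to 60 N. Pads are 19 mm wide; open, the fingers measure 117 mm over their backs; the gripper's body (75 mm by 190 mm) begins 51 mm behind the grasp point.
Start: joints at [0.994, 0.527, 1.433, -0, 1.181, -0.178], TCP at [0.243, 0.576, 0.245] pointing down, gripper open.
Joint ranges: [-3.08, 3.08], [-0.75, 2.2], [0.22, 2.44], [-1.43, 4.57], [0, 2.65], [-2.85, 2.85]. Speed limits (rad/s): [2.79, 2.79, 3.14, 3.14, 3.14, 3.14].

## Interface

Orientations are given as a unit quaternion [x, y, z, w].
In Python, from rig import sensors, eyes, ticket, robot gives the robot as it stands.
- The arm moves only by the tool drive_tool, never from a script. Its argument "deltas" is a list that holds one entry, the list of rows, each a list of 6 numbers: the shift along the tool's x, y, z in mm, then the turn, a rotation vector about the tool's x, y, z in rad. A call has 1 to 8 rows; each row shifts and turns the commanded pose from where the row before left it, along the tool's axes as they then stand; what a row does not reach is not made up. A row lasts 1/12 s, in which the tool goes at most 41.7 mm and 7.16 degrees, less where a joint would pass 70% of its speed; a pose out of reach is approached as far as the arm can. A call is refused whole if a number of a shift passes 41.7 or a number of a turn 0.125, either way. A call with a gripper value outside its range is refused whole. "gripper" is the opening in per cent of the stroke, from 0 (shut) to 100 (fully open), set as the call begins (left out, the last holds). The fingers move at their own pace and stop on an object; "squeeze" is the grip in N (left out, the last holds). Time passes only in rows, so rows that do not move let the fingers close. It gives the time, the measured TCP pose, the force, the opening and the grip force at its end, in the units of the state.
- sensors.get_obs(): the state, without advancing time (a new reading comes with each control period).
- eyes.camera(name): name is "scene" or "side" or "wrist"; returns a dict with "img" (420x560x3 uint8, red, green, blue), "fov_y" (degrees; the focal length in pixels is half the picture's height over the tangent of half this angle, whatever the lens; pixels are square), "cx", "cy" (the principal point, pixels), "xyz" and "attitude" of the camera in the world; the wrist camera has in their place "hand_eye" (4x4, takes a point from camera to tool coordinates, whose origin is the TCP and whose axes are the flange's). Camera axes: x right, y up, looking along -z (the intrinsics and any distortion apply to the point x, -y, -z); pixel columns grow to the right and rows downward; lengths in m; the calibration is good to about 2 mm. A picture is of the moment at which its call begins: read the wrist's pose just before it. There is no depth.
- ticket.hand_in(): hands the job in; it is judged then, once.
The state is a dict: "time": time; "q": joint angles; "joint_velocities": joint speeds; "joint_torque": joint torques, N m; "position": TCP position; "tool_rot": TCP orientation; "ft_force": force on the tool from outside, world axes, zero at the start; "moment": the same for the moment, N m; "grip_width": finger opening in m; "grip_force": force on a finger pad.
Only numpy, scipy, OpenCV 4.12 (cv2) and the standard library are available. Lean on these libraries where they do the work, as an engineer would, in place of code of your own. Each camera call takes 0.05 s, during which the arm holds its last target. There are 200 camera calls.

## Task

Lift the imager's clear cover gently all the way back onto its stop, then take out every bracket and sort them: left-hand ones into the blue tray, right-hand ones into the orange tray, each standing flat on its foot on the tray's floor (a bracket is left-handed if its ear is on the left when you look down on it with the ear end away from you). Once all are sorted, lower the cover gently until it is fully shut, without letting it slam, and leave the mug, the mouse and the stepped wedge alone.

Things in the scene. Friction and masses are not known exactly. Their poses are not given: they have to be found in the camera images.
- imager: White bench-top imager, fixed to the bench: base 220 (its x) x 300 (its y) mm, dark flat detector plate on which the brackets stand, 30 mm above the bench, and across the plate's far side a grey stop rail 8 x 8 mm, its near face at x = 0.072. Origin: centre of its underside on the bench; x points to the hinge side (away from the robot), z up. Its place and yaw vary.
- cover (a joint): The imager's clear acrylic cover, a hood open below, 200 x 290 mm and 55 mm high outside, walls 5 mm, grey edges, hinged along its far lower edge. Angle in rad: 0 shut down on the base, grows as its near side lifts, 1.75 on its back stop (leaning back a little past upright). A friction hinge: it stays at any angle it is left at; moving it takes about 4 N at the handle when lifting, less when lowering. It may start shut or up to 0.3 rad ajar.
- cover_handle (a point): Middle of the cover's handle: a yellow round bar, 10 mm thick, 110 mm long, parallel to the imager's y, standing 36 mm (centre) out from the cover's near wall on two posts (90 mm free between them), 59 mm above the bench when shut. In the imager's frame: at shut, x = -0.136, z = 0.059; it moves on a circle about the hinge line. The point turns with the cover.
- cover_hinge (a point): Middle of the cover's hinge line, in the imager's frame at x = 0.100, z = 0.031; the line runs along the imager's y.
- blue_tray: Blue open tray for left-hand brackets, fixed, outside 220 (its x) x 120 (its y) x 40 mm high, walls and floor 5 mm. Origin: centre of its underside. May be on either side of the imager.
- orange_tray: Orange open tray for right-hand brackets, same sizes as the blue tray and fixed; on the other side of the imager.
- mug: White mug, 76 mm across, 90 mm high; a bystander. Origin: centre of its underside.
- mouse: Black computer mouse, 100 x 58 x 26 mm; a bystander. Origin: centre of its underside.
- step_wedge: Aluminium stepped test wedge, 30 x 80 mm, 8 to 32 mm high; a bystander. Origin: centre of its underside.
- left_1: Left-hand aluminium bracket, about 90 g (absent in some runs). Flat foot 44 (x) x 24 (y) x 6 mm, an upright web 38 long (x) x 10 thick (y) on its middle line, rising to 36 mm, and at the +x end a flat ear 14 long, 6 mm thick, that sticks out 14 mm beyond the foot's edge to +y (seen from above with the ear end away from you, the ear is on the left). Starts on the imager at any yaw. Origin: underside of the foot, below the middle of the web.
- left_2: Left-hand aluminium bracket, about 90 g (absent in some runs). Flat foot 44 (x) x 24 (y) x 6 mm, an upright web 38 long (x) x 10 thick (y) on its middle line, rising to 36 mm, and at the +x end a flat ear 14 long, 6 mm thick, that sticks out 14 mm beyond the foot's edge to +y (seen from above with the ear end away from you, the ear is on the left). Starts on the imager at any yaw. Origin: underside of the foot, below the middle of the web.
- left_3: Left-hand aluminium bracket, about 90 g (absent in some runs). Flat foot 44 (x) x 24 (y) x 6 mm, an upright web 38 long (x) x 10 thick (y) on its middle line, rising to 36 mm, and at the +x end a flat ear 14 long, 6 mm thick, that sticks out 14 mm beyond the foot's edge to +y (seen from above with the ear end away from you, the ear is on the left). Starts on the imager at any yaw. Origin: underside of the foot, below the middle of the web.
- right_1: Right-hand aluminium bracket, about 90 g (absent in some runs). Flat foot 44 (x) x 24 (y) x 6 mm, an upright web 38 long (x) x 10 thick (y) on its middle line, rising to 36 mm, and at the +x end a flat ear 14 long, 6 mm thick, that sticks out 14 mm beyond the foot's edge to -y (seen from above with the ear end away from you, the ear is on the right). Starts on the imager at any yaw. Origin: underside of the foot, below the middle of the web.
- right_2: Right-hand aluminium bracket, about 90 g (absent in some runs). Flat foot 44 (x) x 24 (y) x 6 mm, an upright web 38 long (x) x 10 thick (y) on its middle line, rising to 36 mm, and at the +x end a flat ear 14 long, 6 mm thick, that sticks out 14 mm beyond the foot's edge to -y (seen from above with the ear end away from you, the ear is on the right). Starts on the imager at any yaw. Origin: underside of the foot, below the middle of the web.
- right_3: Right-hand aluminium bracket, about 90 g (absent in some runs). Flat foot 44 (x) x 24 (y) x 6 mm, an upright web 38 long (x) x 10 thick (y) on its middle line, rising to 36 mm, and at the +x end a flat ear 14 long, 6 mm thick, that sticks out 14 mm beyond the foot's edge to -y (seen from above with the ear end away from you, the ear is on the right). Starts on the imager at any yaw. Origin: underside of the foot, below the middle of the web.

How it is judged:
On the way, in this order (a step that is already met when the one before it is completed fails the run):
1. the cover is fully open on its back stop (value of joint cover above 1.66 rad), for 0.2 s.
2. every bracket stands in the tray of its hand, released, the cover still open (x of left_1 in the frame of blue_tray between -0.105 and 0.105 m and y of left_1 in the frame of blue_tray between -0.055 and 0.055 m and z of each of left_1, left_2, left_3 in the frame of blue_tray below 0.012 m and angle between each of left_1, left_2, left_3, right_1, right_2, right_3's own z axis and vertical below 0.15 rad and linear speed of each of left_1, left_2, left_3, right_1, right_2, right_3 below 0.03 m/s and x of left_2 in the frame of blue_tray between -0.105 and 0.105 m and y of left_2 in the frame of blue_tray between -0.055 and 0.055 m and x of left_3 in the frame of blue_tray between -0.105 and 0.105 m and y of left_3 in the frame of blue_tray between -0.055 and 0.055 m and x of right_1 in the frame of orange_tray between -0.105 and 0.105 m and y of right_1 in the frame of orange_tray between -0.055 and 0.055 m and z of each of right_1, right_2, right_3 in the frame of orange_tray below 0.012 m and x of right_2 in the frame of orange_tray between -0.105 and 0.105 m and y of right_2 in the frame of orange_tray between -0.055 and 0.055 m and x of right_3 in the frame of orange_tray between -0.105 and 0.105 m and y of right_3 in the frame of orange_tray between -0.055 and 0.055 m and contact force between each of left_1, left_2, left_3, right_1, right_2, right_3 and the fingers below 0.1 N and value of joint cover above 0.8 rad), for 0.3 s.
3. the cover is shut again (value of joint cover below 0.03 rad), for 0.2 s.
At the end, for the whole second after the job is handed in: Every left-hand bracket present is inside the blue tray and every right-hand one inside the orange tray, each flat on the tray's floor (origin less than 12 mm above the tray's underside, tilt under 0.15 rad), at rest and released; the cover is shut (under 0.03 rad) (x of left_1 in the frame of blue_tray between -0.105 and 0.105 m and y of left_1 in the frame of blue_tray between -0.055 and 0.055 m and z of each of left_1, left_2, left_3 in the frame of blue_tray below 0.012 m and angle between each of left_1, left_2, left_3, right_1, right_2, right_3's own z axis and vertical below 0.15 rad and linear speed of each of left_1, left_2, left_3, right_1, right_2, right_3 below 0.03 m/s and x of left_2 in the frame of blue_tray between -0.105 and 0.105 m and y of left_2 in the frame of blue_tray between -0.055 and 0.055 m and x of left_3 in the frame of blue_tray between -0.105 and 0.105 m and y of left_3 in the frame of blue_tray between -0.055 and 0.055 m and x of right_1 in the frame of orange_tray between -0.105 and 0.105 m and y of right_1 in the frame of orange_tray between -0.055 and 0.055 m and z of each of right_1, right_2, right_3 in the frame of orange_tray below 0.012 m and x of right_2 in the frame of orange_tray between -0.105 and 0.105 m and y of right_2 in the frame of orange_tray between -0.055 and 0.055 m and x of right_3 in the frame of orange_tray between -0.105 and 0.105 m and y of right_3 in the frame of orange_tray between -0.055 and 0.055 m and contact force between each of left_1, left_2, left_3, right_1, right_2, right_3 and the fingers below 0.1 N and value of joint cover below 0.03 rad); the robot touches nothing.
It fails at once if the cover slams shut (faster than 1 rad/s in its last 0.15 rad) (value of joint cover below 0.15 rad and velocity of joint cover below -1 rad/s).
It fails at once if the cover is thrown onto its back stop (faster than 1 rad/s in its last 0.2 rad) (value of joint cover above 1.55 rad and velocity of joint cover above 1 rad/s).
It fails at once if the mug is moved more than 3 cm (distance of mug from where it was at the start of the episode above 0.03 m).
It fails at once if the mouse is moved more than 3 cm (distance of mouse from where it was at the start of the episode above 0.03 m).
It fails at once if the step wedge is moved more than 3 cm (distance of step_wedge from where it was at the start of the episode above 0.03 m).
Of left_1, left_2, left_3, right_1, right_2, right_3 only 4 to 6 are there at a start; the rules pass over those that are not, and their reading is None.
At some moment in a run one of left_1, left_2, left_3, right_1, right_2, right_3 may be knocked a few centimetres aside while the robot is not near it.
It also fails if it takes over 210 s, if anything falls off the work surface, if the arm or the gripper's body presses on something with over 40 N, if the wrist force passes 120 N, or if a joint passes its speed limit or range.

## Working session

There is one attempt and no reset: what is moved stays moved. The work goes in short steps, Python scripts to look and compute and a tool call to move; the robot and the scene stay as the last step left them, time stands still between calls to the robot, and variables do not carry over. Pictures are saved under pics/ and viewed, at most 14 in all, crops included, and the job is handed in when it is done.

Besides the shell and the picture viewer there is one more tool, called after "Call:" in YAML: its name, and indented under it one key for each argument. drive_tool: Moves the arm, as the interface text tells. Its arguments: {"type":"object","properties":{"deltas":{"type":"array"},"gripper":{"type":"number"},"squeeze":{"type":"number"}},"required":["deltas"]}

```bash
ls; mkdir -p pics; python3 - <<'E'
from rig import sensors, eyes, robot
import cv2
print(sensors.get_obs()); print(robot.tip_reach)
for n in ("scene","side","wrist"):
    c=eyes.camera(n); cv2.imwrite(f"pics/a_{n}.png",c["img"][:,:,::-1])
    print(n,{k:v for k,v in c.items() if k!="img"})
E
```

```text
pics
{'time': 0.0, 'q': array([ 9.93530669e-01,  5.28472130e-01,  1.43388733e+00,  1.17913711e-05,
        1.18140367e+00, -1.78484336e-01]), 'joint_velocities': array([-9.02435409e-05,  4.86288839e-05, -1.00424193e-03,  3.05253671e-04,
        4.65104477e-04, -1.86338018e-03]), 'joint_torque': array([ 8.67043600e-04, -4.40036738e+01, -1.76593137e+01,  6.33886806e-02,
        5.84114925e-02, -1.60375453e-04]), 'position': array([0.24226827, 0.57539628, 0.24357269]), 'tool_rot': array([ 1.98074184e-01,  9.80186431e-01, -1.00666557e-03, -4.05462428e-04]), 'ft_force': array([0.68832631, 0.56515532, 0.38837779]), 'moment': array([ 0.02887822,  0.02607943, -0.02724591]), 'grip_force': 0.0, 'grip_width': 0.08681646379978024}
0.022
scene {'fov_y': 47.442040061158885, 'cx': 268.81406543233976, 'cy': 209.61970604404544, 'xyz': array([ 1.30240961, -0.06102751,  1.10727996]), 'attitude': array([0.22966737, 0.21017462, 0.65376882, 0.68968533])}
side {'fov_y': 52.3834619014601, 'cx': 282.17849351337304, 'cy': 203.40970616146976, 'xyz': array([ 0.00457717, -0.65461575,  0.69006159]), 'attitude': array([ 0.42252262, -0.16771057, -0.30974501,  0.83510827])}
wrist {'fov_y': 71.99788916694843, 'cx': 277.4457086415412, 'cy': 205.9801708138227, 'hand_eye': array([[-1.22990127e-03,  9.60741517e-01,  2.77442289e-01,
         7.58864807e-02],
       [ 9.99998656e-01,  1.48231527e-03, -7.00045396e-04,
         1.13735509e-03],
       [-1.08381962e-03,  2.77441056e-01, -9.60742050e-01,
        -1.40704280e-01],
       [ 0.00000000e+00,  0.00000000e+00,  0.00000000e+00,
         1.00000000e+00]])}
```

View pics/a_scene.png

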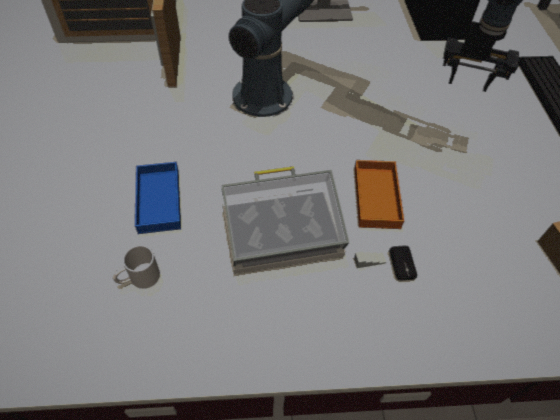

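View pics/a_side.png

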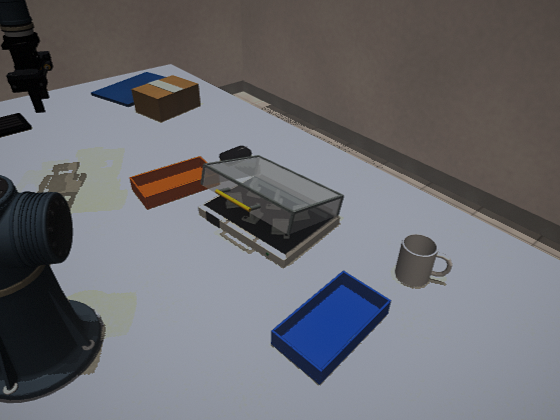

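```bash
cat > h.py <<'E'
import numpy as np, cv2
from scipy.spatial.transform import Rotation as R
from rig import sensors, eyes, robot
def cam(name, save=None):
    o=sensors.get_obs(); c=eyes.camera(name)
    if name=="wrist":
        T=np.eye(4); T[:3,:3]=R.from_quat(o["tool_rot"]).as_matrix(); T[:3,3]=o["position"]
        T=T@c["hand_eye"]; c["R"],c["p"]=T[:3,:3],T[:3,3]
    else: c["R"],c["p"]=R.from_quat(c["attitude"]).as_matrix(),np.array(c["xyz"])
    c["f"]=c["img"].shape[0]/2/np.tan(np.radians(c["fov_y"])/2)
    if save: cv2.imwrite(f"pics/{save}.png",c["img"][:,:,::-1])
    return c
def rays(c,uv):
    uv=np.atleast_2d(np.asarray(uv,float))
    d=np.c_[(uv[:,0]-c["cx"])/c["f"],-(uv[:,1]-c["cy"])/c["f"],-np.ones(len(uv))]@c["R"].T
    return d/np.linalg.norm(d,axis=1)[:,None]
def onz(c,uv,z):
    d=rays(c,uv); return c["p"]+d*((z-c["p"][2])/d[:,2])[:,None]
def proj(c,P):
    q=(np.atleast_2d(P)-c["p"])@c["R"]
    return np.c_[c["cx"]-c["f"]*q[:,0]/q[:,2], c["cy"]+c["f"]*q[:,1]/q[:,2]]
def tri(c1,u1,c2,u2):
    a,b=rays(c1,u1)[0],rays(c2,u2)[0]
    s=np.linalg.lstsq(np.c_[a,-b],c2["p"]-c1["p"],rcond=None)[0]
    p,q=c1["p"]+s[0]*a,c2["p"]+s[1]*b
    return (p+q)/2,np.linalg.norm(p-q)
def mask(c,h0,h1,s=120,v=60):
    m=cv2.inRange(cv2.cvtColor(c["img"],cv2.COLOR_RGB2HSV),(h0,s,v),(h1,255,255))
    k,_=cv2.findContours(m,cv2.RETR_EXTERNAL,cv2.CHAIN_APPROX_NONE)
    return k
def tool(): # world->tool deltas
    o=sensors.get_obs(); return o["position"],R.from_quat(o["tool_rot"])
E
python3 - <<'E'
from h import *
s,d=cam("scene"),cam("side")
def ends(c):
    k=max((k for k in mask(c,22,35)),key=cv2.contourArea)[:,0]
    (x,y),(w,hh),a=cv2.minAreaRect(k); b=cv2.boxPoints(((x,y),(w,hh),a))
    e=[b[0]-b[1],b[1]-b[2]]
    if np.linalg.norm(e[0])>np.linalg.norm(e[1]): r=[(b[1]+b[2])/2,(b[0]+b[3])/2]
    else: r=[(b[0]+b[1])/2,(b[2]+b[3])/2]
    return sorted(r,key=lambda p:p[0])
es,ed=ends(s),ends(d); print(es,ed)
A=tri(s,es[0],d,ed[1]);B=tri(s,es[1],d,ed[0]);print("handle",A,B,np.linalg.norm(A[0]-B[0]))
for n,h0,h1 in (("blue",105,125),("orange",5,18)):
  for c in (s,d):
    for k in sorted(mask(c,h0,h1),key=cv2.contourArea)[-3:]:
        P=onz(c,k[:,0],.04)[:,:2].astype(np.float32)
        print(n,cv2.minAreaRect(P),cv2.contourArea(k))
E
```

```text
[array([255.09607, 172.72052], dtype=float32), array([292.1048 , 167.78601], dtype=float32)] [array([215.40001, 189.3    ], dtype=float32), array([249.53847, 208.8077 ], dtype=float32)]
handle (array([ 0.45826272, -0.04098491,  0.12383591]), np.float64(0.002984307417135084)) (array([0.44290088, 0.06368376, 0.12544897]), np.float64(0.005592284088650815)) 0.10580226249016322
blue ((0.5765490531921387, -0.3516823351383209), (0.013302506878972054, 0.003205466317012906), 87.1373519897461) 1.0
blue ((0.5734312534332275, -0.30971449613571167), (0.005742503795772791, 0.045091111212968826), 5.383439540863037) 4.0
blue ((0.4554360508918762, -0.31826701760292053), (0.24089327454566956, 0.11956511437892914), 5.0473246574401855) 2532.0
blue ((0.31960758566856384, -0.361998587846756), (0.03050418384373188, 0.009273897856473923), 69.24147033691406) 8.5
blue ((0.6877644062042236, 1.0095980167388916), (0.29477381706237793, 0.20680227875709534), 17.494792938232422) 761.5
blue ((0.431493878364563, -0.3292962312698364), (0.23898422718048096, 0.13071662187576294), 5.303950309753418) 5926.0
orange ((-0.2743971347808838, -0.3539985120296478), (0.13862565159797668, 0.02946150116622448), 9.567541122436523) 130.0
orange ((-0.11136126518249512, -0.32226771116256714), (0.1796775460243225, 0.026682458817958832), 11.530491828918457) 148.5
orange ((0.47472572326660156, 0.3086927831172943), (0.12436977028846741, 0.24235312640666962), 84.12789916992188) 2741.0
orange ((0.8481321930885315, 0.9536305665969849), (0.07076232880353928, 0.16011272370815277), 12.382558822631836) 197.0
orange ((0.7118008136749268, 0.9263218641281128), (0.08281246572732925, 0.16162046790122986), 11.673673629760742) 276.0
orange ((0.4508327543735504, 0.28700369596481323), (0.1723654419183731, 0.2317044734954834), 83.95738220214844) 2297.0
```

```bash
python3 - <<'E'
import cv2
a=cv2.imread("pics/a_scene.png")[150:290,200:360]; cv2.imwrite("pics/a2.png",cv2.resize(a,None,fx=4.2,fy=4.2,interpolation=cv2.INTER_CUBIC))
E
```

```text
(no output)
```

View pics/a2.png

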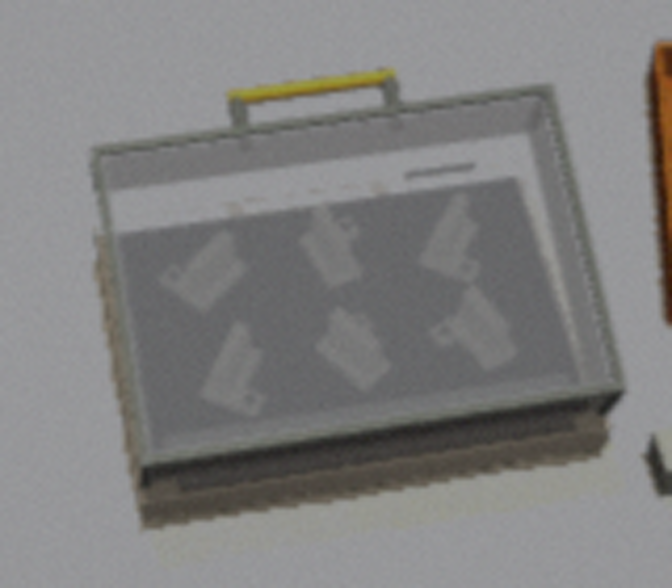

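The scene picture shows six brackets under an ajar cover. The handle is at (275,170), blue tray at (158,197), orange at (379,193), and mug, wedge and mouse lie clear. From the handle height the cover angle is about 0.29 rad and the imager yaw about 0.146. I'm moving over the handle.

Call:
drive_tool:
  deltas:
    - [[-27.4,-29.3,-2.4,0,0,0],[-27.4,-29.3,-2.4,0,0,0],[-27.4,-29.3,-2.4,0,0,0],[-27.4,-29.3,-2.4,0,0,0],[-27.4,-29.3,-2.4,0,0,0],[-27.4,-29.3,-2.4,0,0,0],[-27.4,-29.3,-2.4,0,0,0],[-27.4,-29.3,-2.4,0,0,0]]

```text
time: 0.92
position: [0.3538, 0.2731, 0.264]
tool_rot: [0.198, 0.98, 0.0, 0.0]
ft_force: [0.8, 0.2, 0.3]
grip_width: 0.0871
grip_force: 0.0
```

Call:
drive_tool:
  deltas:
    - [[-27.4,-29.3,-2.4,0,0,0],[-27.4,-29.3,-2.4,0,0,0],[-27.4,-29.3,-2.4,0,0,0],[-27.4,-29.3,-2.4,0,0,0],[-27.4,-29.3,-2.4,0,0,0],[-27.4,-29.3,-2.4,0,0,0],[-27.4,-29.3,-2.4,0,0,0],[0,0,0,0,0,0.113]]

```text
time: 1.58
position: [0.455, 0.0046, 0.2816]
tool_rot: [0.256, 0.967, -0.001, 0.004]
ft_force: [-0.3, 1.1, 0.0]
grip_width: 0.0873
grip_force: 0.0
```

Call:
drive_tool:
  deltas:
    - [[0,0,0,0,0,0.113],[0,0,0,0,0,0.113],[0,0,0,0,0,0.113],[0,0,0,0,0,0.113],[0,0,0,0,0,0.113],[0,0,0,0,0,0.113],[0,0,0,0,0,0.113],[0,0,0,0,0,0.113]]
  gripper: 30

```text
time: 2.25
position: [0.4506, 0.0113, 0.2806]
tool_rot: [0.652, 0.758, -0.0, -0.0]
ft_force: [-0.3, 0.4, -0.1]
grip_width: 0.0415
grip_force: 0.0
```

```bash
cat >> h.py <<'E'
def go(p,yaw=None):
    """print shift (mm) in tool axes from now to world p, turn about tool z to bring tool y to yaw (mod pi)"""
    o,Rt=tool(); d=Rt.inv().apply(np.asarray(p)-o)*1000
    y=Rt.apply([0,1,0]); a=np.arctan2(y[1],y[0]); t=0
    if yaw is not None: t=-((yaw-a+np.pi/2)%np.pi-np.pi/2)
    print("at",o.round(4),"yawy",a.round(3),"tilt",np.degrees(np.arccos(-Rt.apply([0,0,1])[2])).round(2),"shift",d.round(1),"turn z",round(t,3))
E
python3 - <<'E'
from h import *
go([.4506,.0114,.28],.146)
c=cam("wrist","w1")
k=max(mask(c,22,35),key=cv2.contourArea)[:,0]
P=onz(c,k,.1245)[:,:2]; print(cv2.minAreaRect(P.astype(np.float32)),cv2.contourArea(k))
print(proj(c,[[.458,-.041,.1238],[.443,.0637,.125]]),k.min(0),k.max(0))
E
```

```text
at [0.4506 0.0113 0.2806] yawy 0.149 tilt 0.0 shift [ 0.1 -0.   0.6] turn z 0.003
((0.4450044631958008, 0.05849147215485573), (0.004070737864822149, 0.014043125323951244), 8.410730361938477) 34.5
[[276.30660246 244.17077074]
 [276.80611828 147.62736556]] [276 146] [280 160]
```

View pics/w1.png

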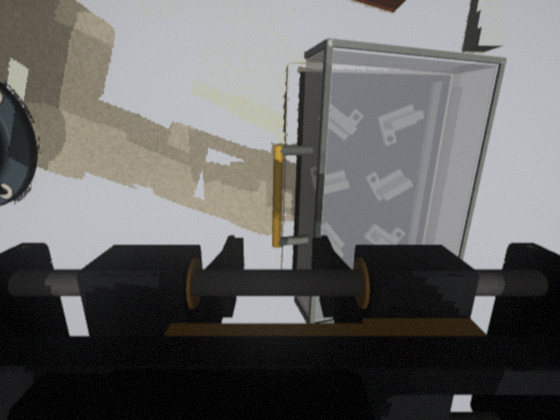

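The wrist view shows the handle at columns 275-282, rows 145-246, which matches the prediction. Next I descend and grip it.

Call:
drive_tool:
  deltas:
    - [[0,-4,0,0,0,0],[0,0,35,0,0,0],[0,0,35,0,0,0],[0,0,30,0,0,0],[0,0,20,0,0,0],[0,0,15,0,0,0],[0,0,14,0,0,0],[0,0,0,0,0,0]]
  gripper: 29

```text
time: 2.97
position: [0.445, 0.011, 0.1295]
tool_rot: [0.649, 0.761, -0.001, -0.002]
ft_force: [-1.0, 0.6, 0.6]
grip_width: 0.0251
grip_force: 0.0
```

Call:
drive_tool:
  deltas:
    - [[0,3,0,0,0,0],[0,1,0,0,0,0],[0,0,0,0,0,0],[0,0,0,0,0,0],[0,0,0,0,0,0]]
  gripper: 0
  squeeze: 22

```text
time: 3.38
position: [0.4502, 0.0111, 0.1323]
tool_rot: [0.65, 0.76, -0.0, 0.0]
ft_force: [-2.8, -3.2, 3.4]
grip_width: 0.0092
grip_force: 21.9
```

```bash
python3 - <<'E'
from h import *
o=sensors.get_obs(); print(o["position"],o["ft_force"],o["grip_width"],o["grip_force"])
th0=.118; r=.2377
t0=.286
for t in np.linspace(t0,1.75,33): 
    a=t+th0; print(round(t,2), round(1000*r*(np.cos(t0+th0)-np.cos(a)),1), round(1000*r*(np.sin(a)-np.sin(t0+th0)),1),end=" | ")
E
```

```text
[0.45021233 0.01105666 0.13226435] [-2.7591925  -3.23385539  3.41960368] 0.009235763133389994 21.93304270505905
0.29 0.0 0.0 | 0.33 4.5 9.9 | 0.38 9.5 19.6 | 0.42 14.8 29.0 | 0.47 20.7 38.2 | 0.51 26.9 47.1 | 0.56 33.5 55.7 | 0.61 40.5 64.1 | 0.65 47.9 72.0 | 0.7 55.7 79.7 | 0.74 63.8 86.9 | 0.79 72.2 93.8 | 0.84 80.9 100.3 | 0.88 89.9 106.4 | 0.93 99.2 112.1 | 0.97 108.7 117.3 | 1.02 118.4 122.1 | 1.06 128.4 126.5 | 1.11 138.6 130.4 | 1.16 148.9 133.8 | 1.2 159.3 136.8 | 1.25 169.9 139.2 | 1.29 180.6 141.2 | 1.34 191.4 142.7 | 1.38 202.2 143.7 | 1.43 213.1 144.2 | 1.48 224.0 144.2 | 1.52 234.8 143.7 | 1.57 245.7 142.7 | 1.61 256.4 141.2 | 1.66 267.1 139.2 | 1.7 277.7 136.8 | 1.75 288.2 133.8 |
```

Call:
drive_tool:
  deltas:
    - [[0,4.5,-9.9,0,0,0],[0,5,-9.7,0,0,0],[0,5.3,-9.4,0,0,0],[0,5.9,-9.2,0,0,0],[0,6.2,-8.9,0,0,0],[0,6.6,-8.6,0,0,0],[0,7,-8.4,0,0,0],[0,7.4,-7.9,0,0,0]]

```text
time: 4.05
position: [0.495, 0.017, 0.2038]
tool_rot: [0.649, 0.76, -0.004, -0.002]
ft_force: [-7.3, -8.4, 1.7]
grip_width: 0.0096
grip_force: 21.9
```

```bash
python3 - <<'E'
from h import *
c=cam("side","s1"); 
for k in mask(c,20,38,80,40):
    if cv2.contourArea(k)>20: print(cv2.minAreaRect(k[:,0]))
print(proj(c,sensors.get_obs()["position"]-[0,0,.005]),sensors.get_obs())
E
```

```text
((255.30001831054688, 170.90000915527344), (20.124608993530273, 4.0249223709106445), 26.56505012512207)
((233.50003051757812, 160.00003051757812), (9.838699340820312, 4.0249223709106445), 26.56505012512207)
[[245.68756491 162.74645201]] {'time': 4.1, 'q': array([-0.18806872,  0.41520505,  1.78758638, -0.00598776,  0.94352221,
       -0.34153308]), 'joint_velocities': array([-0.0030861 , -0.00784204,  0.02705343,  0.00491038, -0.04291596,
       -0.01018414]), 'joint_torque': array([  3.51167634, -30.59503913, -15.19708872,   2.06496388,
        -2.40046665,  -0.10368852]), 'position': array([0.49644129, 0.01711189, 0.20532361]), 'tool_rot': array([ 0.64947831,  0.7603726 , -0.00327331, -0.00084418]), 'ft_force': array([-8.48664928, -7.11673861, 10.12770066]), 'moment': array([-1.3807051 ,  1.64443342, -0.12781323]), 'grip_force': 21.916523873806, 'grip_width': 0.008871601373403043}
```

View pics/s1.png

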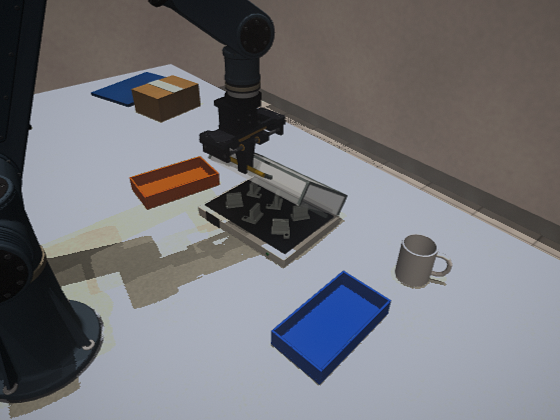

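The cover is lifting with the bar still between the fingers at (250,168). I'll continue along the arc.

Call:
drive_tool:
  deltas:
    - [[0,7.8,-7.7,0,0,0],[0,8.1,-7.2,0,0,0],[0,8.4,-6.9,0,0,0],[0,8.7,-6.5,0,0,0],[0,9,-6.1,0,0,0],[0,9.3,-5.7,0,0,0],[0,9.5,-5.2,0,0,0],[0,9.7,-4.8,0,0,0]]

```text
time: 4.77
position: [0.5655, 0.0266, 0.2558]
tool_rot: [0.65, 0.76, -0.004, 0.0]
ft_force: [-6.8, -7.9, 8.4]
grip_width: 0.0091
grip_force: 22.1
```

Call:
drive_tool:
  deltas:
    - [[0,10,-4.4,0,0,0],[0,10.2,-3.9,0,0,0],[0,10.3,-3.4,0,0,0],[0,10.4,-3,0,0,0],[0,10.6,-2.4,0,0,0],[0,10.7,-2,0,0,0],[0,10.8,-1.5,0,0,0],[0,10.8,-1,0,0,0]]

```text
time: 5.43
position: [0.6514, 0.0383, 0.2774]
tool_rot: [0.651, 0.759, -0.002, 0.004]
ft_force: [-2.4, -9.5, 3.0]
grip_width: 0.0091
grip_force: 22.0
```

Call:
drive_tool:
  deltas:
    - [[0,5,0,0,0,0],[0,6,0,0,0,0],[0,0,0,0,0,0]]

```text
time: 5.68
position: [0.664, 0.0401, 0.2776]
tool_rot: [0.651, 0.759, -0.001, 0.005]
ft_force: [1.9, -9.1, 5.3]
grip_width: 0.0093
grip_force: 22.1
```

```bash
python3 - <<'E'
from h import *
o=sensors.get_obs(); print(o["q"].round(2)); go([.45+.2882*.989,.0111+.2882*.146,.266],.146)
E
```

```text
[-0.1   0.55  1.29 -0.01  1.29 -0.26]
at [0.664  0.0401 0.2776] yawy 0.154 tilt 0.59 shift [ 2.2 72.1 12. ] turn z 0.008
```

Call:
drive_tool:
  deltas:
    - [[0,6,0,0,0,0],[0,6,0.2,0,0,0],[0,6,0.3,0,0,0],[0,6,0.5,0,0,0],[0,6,0.6,0,0,0],[0,6,0.8,0,0,0],[0,6,1,0,0,0],[0,6,1.2,0,0,0]]

```text
time: 6.35
position: [0.7105, 0.0465, 0.273]
tool_rot: [0.651, 0.759, -0.002, 0.005]
ft_force: [-0.9, -11.3, 4.5]
grip_width: 0.0094
grip_force: 22.1
```

Call:
drive_tool:
  deltas:
    - [[0,6,1.4,0,0,0],[0,6,1.6,0,0,0],[0,5,1.6,0,0,0],[0,4,1.4,0,0,0],[0,3,1,0,0,0],[0,0,0,0,0,0],[0,0,0,0,0,0]]

```text
time: 6.93
position: [0.7355, 0.0497, 0.2663]
tool_rot: [0.651, 0.759, -0.001, 0.006]
ft_force: [3.2, -10.2, 3.0]
grip_width: 0.0091
grip_force: 22.1
```

```bash
python3 - <<'E'
from h import *
o=sensors.get_obs(); print(o["position"],o["ft_force"])
c=cam("side","s2")
E
```

```text
[0.73553152 0.04974545 0.26628514] [  3.22048555 -10.23534147   3.03798624]
```

View pics/s2.png

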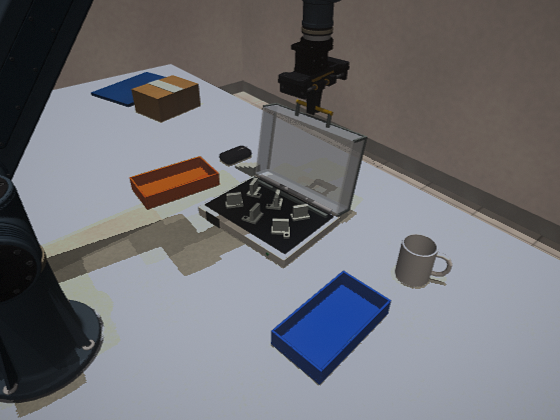

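Call:
drive_tool:
  deltas:
    - [[0,3,1,0,0,0],[0,2,0.8,0,0,0],[0,0,0,0,0,0],[0,0,0,0,0,0]]

```text
time: 7.32
position: [0.7366, 0.0499, 0.2659]
tool_rot: [0.651, 0.759, -0.004, 0.004]
ft_force: [-7.5, -12.9, 11.6]
grip_width: 0.009
grip_force: 22.1
```

The cover is on its stop: the last push moved it only 1 mm while the force rose. The side view shows it upright, with the handle at (315,108). Next I release, rise and look down on the plate.

Call:
drive_tool:
  deltas:
    - [[0,-4,0,0,0,0],[0,0,0,0,0,0],[0,0,0,0,0,0],[0,0,-15,0,0,0],[0,0,-25,0,0,0],[0,0,-30,0,0,0]]
  gripper: 35

```text
time: 7.82
position: [0.7321, 0.0568, 0.3291]
tool_rot: [0.65, 0.76, -0.002, -0.003]
ft_force: [-0.0, -0.8, -0.6]
grip_width: 0.0296
grip_force: 0.0
```

Call:
drive_tool:
  deltas:
    - [[-12,-28,0,0,0,0],[-12,-28,0,0,0,0],[-12,-28,0,0,0,0],[-12,-28,0,0,0,0],[-12,-28,0,0,0,0],[-10,-25,10,0,0,0],[0,0,15,0,0,0],[0,0,0,0,0,0]]

```text
time: 8.48
position: [0.5786, -0.0384, 0.3043]
tool_rot: [0.651, 0.759, -0.001, -0.003]
ft_force: [-0.3, 0.3, -0.0]
grip_width: 0.0306
grip_force: 0.0
```

Call:
drive_tool:
  deltas:
    - [[0,0,0,0,0,0],[0,0,0,0,0,0]]

```text
time: 8.65
position: [0.5823, -0.0385, 0.3071]
tool_rot: [0.65, 0.76, 0.0, 0.0]
ft_force: [-0.2, 1.1, -0.4]
grip_width: 0.0303
grip_force: 0.0
```

```bash
python3 - <<'E'
from h import *
go([.579,-.046,.30],.146); c=cam("wrist","w2"); import pickle; pickle.dump(c,open("w2.pkl","wb"))
E
```

```text
at [ 0.5823 -0.0385  0.3071] yawy 0.156 tilt 0.06 shift [-6.9 -4.4  7.1] turn z 0.01
```

View pics/w2.png

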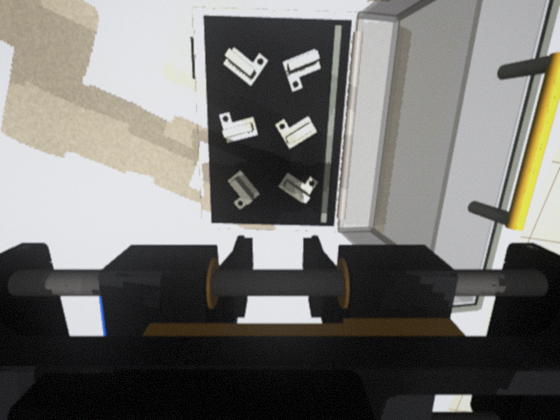

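The view shows six brackets, two columns of three: (244,65), (301,68), (238,127), (297,131), (243,190) and (298,187), with the plate edges clear. I'm zooming in and running contours.

```bash
python3 - <<'E'
from h import *
import pickle; c=pickle.load(open("w2.pkl","rb"))
im=c["img"]; g=cv2.cvtColor(im,cv2.COLOR_RGB2GRAY)
pc=np.array([[205,15],[352,20],[327,224],[211,222]],float)
print("plate corners(approx view)",onz(c,pc,.03)[:,:2].round(4))
m=np.zeros_like(g); cv2.fillPoly(m,[np.array([[208,19],[332,24],[318,220],[214,218]])],255)
b=((g>70)&(m>0)).astype(np.uint8)*255
k,_=cv2.findContours(b,cv2.RETR_EXTERNAL,cv2.CHAIN_APPROX_NONE)
for q in k:
    if cv2.contourArea(q)>150:
        r=cv2.minAreaRect(q); print(r,cv2.contourArea(q), onz(c,r[0],.036)[0].round(4))
cr=im[10:230,200:350,::-1]
z=cv2.resize(cr,None,fx=2.7,fy=2.7,interpolation=cv2.INTER_CUBIC)
z=cv2.resize(im[35:215,212:332,::-1],None,fx=3.3,fy=3.3,interpolation=cv2.INTER_CUBIC)
cv2.imwrite("pics/w2c.png",z)
E
```

```text
plate corners(approx view) [[ 0.4611  0.1531]
 [ 0.646   0.1764]
 [ 0.6697 -0.0977]
 [ 0.4939 -0.1217]]
((298.9230651855469, 184.61538696289062), (33.282012939453125, 26.625612258911133), 33.6900634765625) 600.5 [ 0.6158 -0.0426  0.036 ]
((239.9268341064453, 190.15853881835938), (32.32796859741211, 26.237192153930664), 51.34019470214844) 600.0 [ 0.5322 -0.0639  0.036 ]
((296.048828125, 127.88302612304688), (29.86348533630371, 34.3759651184082), 59.534454345703125) 739.0 [0.598  0.0352 0.036 ]
((237.8647003173828, 124.64117431640625), (30.695659637451172, 35.03427505493164), 77.47119140625) 761.5 [0.5185 0.0271 0.036 ]
((304.0, 69.5), (33.06726837158203, 39.92473602294922), 67.7509765625) 898.5 [0.5957 0.1093 0.036 ]
((243.78001403808594, 60.96000671386719), (41.20000457763672, 32.599998474121094), 36.869895935058594) 926.5 [0.5168 0.1072 0.036 ]
```

View pics/w2c.png

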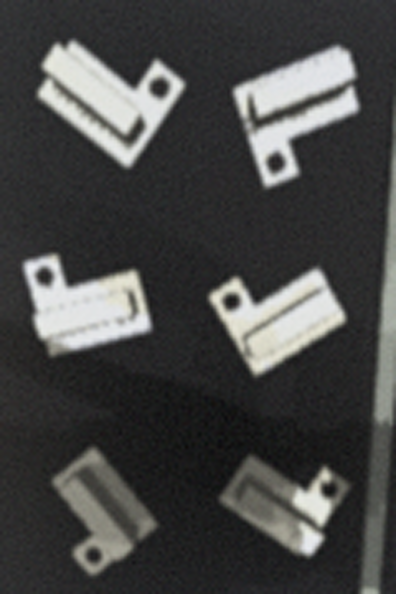

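```bash
python3 - <<'E'
from h import *
import pickle,json; c=pickle.load(open("w2.pkl","rb"))
M=dict(P=(22,-12),Q=(22,26),Q2=(8,26),R1=(-22,12),R2=(-22,-12))
B=dict(A=("L",dict(P=(130,165),Q=(185,82),Q2=(160,60),R2=(40,95))),
B=("L",dict(P=(235,90),Q=(265,187),Q2=(298,178),R1=(358,105))),
C=("R",dict(P=(50,355),Q=(22,262),Q2=(55,253),R1=(140,268),R2=(152,328))),
D=("R",dict(P=(257,375),Q=(208,297),Q2=(238,277),R1=(320,267),R2=(345,320))),
E=("R",dict(P=(157,525),Q=(97,577),Q2=(75,557),R1=(55,480),R2=(95,448))),
F=("L",dict(P=(305,557),Q=(350,483),Q2=(327,465),R1=(250,455),R2=(220,495))))
# imager frame from plate corners: yaw from sides
pc=onz(c,[[205,15],[352,20],[327,224],[211,222]],.03)[:,:2]
hp=np.array([.736,.050]); yaw=.149; ix=np.array([np.cos(yaw),np.sin(yaw)]); iy=np.array([-ix[1],ix[0]])
org=hp-ix*(.1+.0697); print("imager",org.round(4),"plate corners in imager",[( (p-org)@ix.round(3),(p-org)@iy) for p in pc])
out={}
for n,(hd,pk) in B.items():
    W=onz(c,[(u/3.3+212-.35,v/3.3+35-.35) for u,v in pk.values()],.036)*1000
    m=np.array([M[k] for k in pk],float)
    if hd=="R": m[:,1]*=-1
    m3=np.c_[m,np.zeros(len(m))]; W0=W-W.mean(0); W0[:,2]=0
    # planar fit
    z=(W0[:,0]+1j*W0[:,1]); q=m[:,0]+1j*m[:,1]; q0=q-q.mean()
    a=np.angle((z*q0.conj()).sum()); t=complex(*W.mean(0)[:2])-q.mean()*np.exp(1j*a)
    res=np.abs(z-q0*np.exp(1j*a)); p=np.array([t.real,t.imag])/1000
    sc=np.abs((z*q0.conj()).sum())/(np.abs(q0)**2).sum()
    out[n]=[hd,*p.round(4).tolist(),round(a,3)]
    print(n,hd,p.round(4),"yaw",round(a,3),"res",res.max().round(1),"scale",sc.round(3),"imager xy",((p-org)@ix).round(3),((p-org)@iy).round(3),"web yaw in imager",np.degrees(a-yaw).round(0))
json.dump(out,open("br.json","w"))
E
```

```text
imager [0.5682 0.0248] plate corners in imager [(np.float64(-0.08690893730405715), np.float64(0.14275020160983276)), (np.float64(0.09936638663515746), np.float64(0.13841201448813956)), (np.float64(0.0822935128566208), np.float64(-0.13618433957032947)), (np.float64(-0.09514187908911242), np.float64(-0.13381557528392263))]
A L [0.5163 0.1009] yaw -0.488 res 0.9 scale 0.989 imager xy -0.04 0.083 web yaw in imager -36.0
B L [0.5911 0.1142] yaw -2.619 res 1.6 scale 1.007 imager xy 0.036 0.085 web yaw in imager -159.0
C R [0.5219 0.0215] yaw -2.737 res 1.7 scale 1.028 imager xy -0.046 0.004 web yaw in imager -165.0
D R [0.6024 0.0298] yaw -2.436 res 1.0 scale 1.005 imager xy 0.035 -0.0 web yaw in imager -148.0
E R [ 0.5378 -0.0589] yaw -0.736 res 1.6 scale 1.001 imager xy -0.043 -0.078 web yaw in imager -51.0
F L [ 0.6118 -0.0474] yaw -0.438 res 2.4 scale 1.015 imager xy 0.032 -0.078 web yaw in imager -34.0
```

Fits are good (residuals 1-2 mm, scale about 1). Left-hand: A, B, F. Right-hand: C, D, E. I'm starting with A.

Call:
drive_tool:
  deltas:
    - [[24.7,-7.3,27.8,0,0,0],[24.7,-7.3,27.8,0,0,0],[24.7,-7.3,27.8,0,0,0],[24.7,-7.3,27.8,0,0,0],[24.7,-7.3,27.8,0,0,0],[24.7,-7.3,27.8,0,0,0],[0,0,0,0,0,-0.116],[0,0,0,0,0,-0.116]]
  gripper: 40

```text
time: 9.37
position: [0.514, 0.1028, 0.1383]
tool_rot: [0.554, 0.832, -0.001, -0.002]
ft_force: [0.7, -0.2, -0.0]
grip_width: 0.0348
grip_force: 0.0
```

Call:
drive_tool:
  deltas:
    - [[0,0,0,0,0,-0.116],[0,0,0,0,0,-0.116],[0,0,0,0,0,-0.116],[0,0,0,0,0,-0.116],[0,0,0,0,0,-0.116],[0,0,0,0,0,-0.116],[0,0,0,0,0,0],[0,0,0,0,0,0]]

```text
time: 10.03
position: [0.5163, 0.1011, 0.1403]
tool_rot: [0.243, 0.97, 0.0, 0.001]
ft_force: [1.1, -0.2, -0.4]
grip_width: 0.0348
grip_force: 0.0
```

```bash
cat >> h.py <<'E'
import json
TR=dict(L=((.443,-.319),.09),R=((.464,.307),-.105))
def tray(h,k):
    (x,y),a=TR[h]; return np.array([x+k*np.cos(a),y+k*np.sin(a)]),a
def leg(p0,y0,p1,y1,n=""):
    """shift in tool axes (tool down, tool y at y0) p0->p1, turn to y1 mod pi"""
    d=(np.asarray(p1)-p0)*1000; c,s=np.cos(y0),np.sin(y0)
    t=-((y1-y0+np.pi/2)%np.pi-np.pi/2)
    v=np.array([-s*d[0]+c*d[1],c*d[0]+s*d[1],-d[2]]); print(n,"shift",v.round(1),"norm",np.linalg.norm(v).round(),"turn",round(t,3),"->yaw",round(y0-t,3)); return y0-t
E
python3 - <<'E'
from h import *
b=json.load(open("br.json"))["A"]
go([b[1],b[2],.060],b[3]+np.pi/2)
t,a=tray("L",65); leg([b[1],b[2],.14],b[3]+np.pi/2,[*t,.14],a)
c=cam("wrist","w3")
E
```

```text
at [0.5163 0.1011 0.1403] yawy 1.081 tilt 0.09 shift [-0.  -0.2 80.3] turn z -0.002
 shift [-54573.3  35107.5     -0. ] norm 64891.0 turn 0.993 ->yaw 0.09
```

View pics/w3.png

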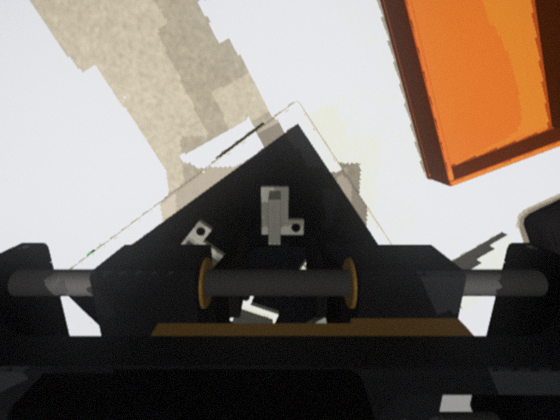

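A is aligned: its web is vertical at columns 267-281, centred between the fingers. Now pick it and carry it to the blue tray.

Call:
drive_tool:
  deltas:
    - [[0,0,30,0,0,0],[0,0,25,0,0,0],[0,0,15,0,0,0],[0,0,10.3,0,0,0],[0,0,0,0,0,0]]

```text
time: 10.5
position: [0.5143, 0.1007, 0.0581]
tool_rot: [0.242, 0.97, -0.0, -0.002]
ft_force: [0.3, 0.5, -0.4]
grip_width: 0.0347
grip_force: 0.4
```

Call:
drive_tool:
  deltas:
    - [[0,0,0,0,0,0],[0,0,0,0,0,0],[0,0,0,0,0,0],[0,0,0,0,0,0],[0,0,-10,0,0,0],[0,0,-20,0,0,0],[0,0,-25,0,0,0],[0,0,-25,0,0,0]]
  gripper: 0
  squeeze: 30

```text
time: 11.17
position: [0.5146, 0.1005, 0.1412]
tool_rot: [0.242, 0.97, -0.0, -0.0]
ft_force: [1.2, -0.6, 0.0]
grip_width: 0.0099
grip_force: 30.0
```

Call:
drive_tool:
  deltas:
    - [[-17,-33.6,0,0,0,0],[-17,-33.6,0,0,0,0],[-17,-33.6,0,0,0,0],[-17,-33.6,0,0,0,0],[-17,-33.6,0,0,0,0],[-17,-33.6,0,0,0,0],[-17,-33.6,0,0,0,0],[-17,-33.6,0,0,0,0]]

```text
time: 11.83
position: [0.5089, -0.2025, 0.1409]
tool_rot: [0.242, 0.97, -0.0, 0.0]
ft_force: [2.2, -0.0, -0.6]
grip_width: 0.0095
grip_force: 30.0
```

Call:
drive_tool:
  deltas:
    - [[-17,-33.6,0,0,0,0],[-17,-33.6,0,0,0,0],[-17,-33.6,0,0,0,0],[0,0,0,0,0,0.12],[0,0,0,0,0,0.12],[0,0,0,0,0,0.12],[0,0,0,0,0,0.12],[0,0,0,0,0,0.12]]

```text
time: 12.5
position: [0.5068, -0.3137, 0.1407]
tool_rot: [0.52, 0.854, -0.0, 0.0]
ft_force: [0.6, 0.6, -1.1]
grip_width: 0.0098
grip_force: 30.0
```

Call:
drive_tool:
  deltas:
    - [[0,0,0,0,0,0.12],[0,0,0,0,0,0.12],[0,0,0,0,0,0.12],[0,0,0,0,0,0.035],[0,0,0,0,0,0],[0,0,0,0,0,0]]

```text
time: 13.0
position: [0.5071, -0.3135, 0.1406]
tool_rot: [0.675, 0.738, -0.0, 0.0]
ft_force: [0.4, 0.0, -0.6]
grip_width: 0.0099
grip_force: 30.0
```

```bash
python3 - <<'E'
from h import *
t,a=tray("L",.065); go([*t,.037],a)
b=json.load(open("br.json"))["F"]
leg([*t,.14],a,[b[1],b[2],.15],b[3]+np.pi/2,"next F")
b=json.load(open("br.json"))["B"]
leg([*t,.14],a,[b[1],b[2],.15],b[3]+np.pi/2,"next B")
c=cam("wrist","w4")
for k in mask(c,100,130,120,40):
    if cv2.contourArea(k)>1500:
        k=cv2.approxPolyDP(k,4,True)[:,0]; print(np.c_[k,onz(c,k,.04)[:,:2].round(3)])
E
```

```text
at [ 0.5071 -0.3135  0.1406] yawy 0.089 tilt 0.04 shift [  0.4   0.7 103.6] turn z -0.001
next F shift [255.3 127.5 -10. ] norm 286.0 turn -1.043 ->yaw 1.133
next B shift [418.1 121.4 -10. ] norm 436.0 turn 1.138 ->yaw -1.048
[[ 6.50e+01  1.48e+02  3.29e-01 -2.72e-01]
 [ 8.90e+01  2.69e+02  3.39e-01 -3.82e-01]
 [ 1.39e+02  2.69e+02  3.85e-01 -3.78e-01]
 [ 1.63e+02  2.45e+02  4.07e-01 -3.52e-01]
 [ 2.47e+02  2.44e+02  4.83e-01 -3.44e-01]
 [ 2.50e+02  2.53e+02  4.86e-01 -3.53e-01]
 [ 2.60e+02  2.11e+02  4.92e-01 -3.12e-01]
 [ 2.96e+02  2.11e+02  5.24e-01 -3.09e-01]
 [ 3.04e+02  2.53e+02  5.35e-01 -3.48e-01]
 [ 3.08e+02  2.45e+02  5.38e-01 -3.40e-01]
 [ 3.25e+02  2.44e+02  5.53e-01 -3.38e-01]
 [ 3.27e+02  1.47e+02  5.43e-01 -2.52e-01]]
```

View pics/w4.png

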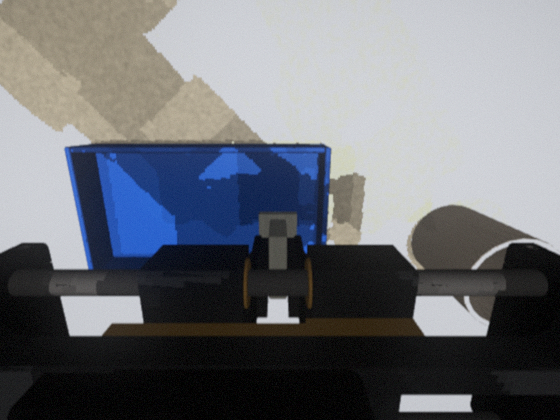

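A hangs upright over the blue tray, whose rim spans columns 65-327 and matches my estimate. The mug lies to the right, clear of it. I'll place A 5 mm further in, then go above F.

Call:
drive_tool:
  deltas:
    - [[0,-5,30,0,0,0],[0,0,25,0,0,0],[0,0,20,0,0,0],[0,0,15,0,0,0],[0,0,10,0,0,0],[0,0,5,0,0,0],[0,0,0,0,0,0]]

```text
time: 13.63
position: [0.5014, -0.3144, 0.0378]
tool_rot: [0.675, 0.738, -0.001, -0.0]
ft_force: [-7.0, 1.1, 17.7]
grip_width: 0.0098
grip_force: 30.0
```

Call:
drive_tool:
  deltas:
    - [[0,0,0,0,0,0],[0,0,0,0,0,0],[0,0,0,0,0,0],[0,0,-10,0,0,0],[0,0,-25,0,0,0],[0,0,-35,0,0,0],[0,0,-35,0,0,0]]
  gripper: 34

```text
time: 14.22
position: [0.5015, -0.3134, 0.1402]
tool_rot: [0.675, 0.738, 0.0, -0.002]
ft_force: [0.6, -0.6, 0.4]
grip_width: 0.0296
grip_force: 0.0
```

Call:
drive_tool:
  deltas:
    - [[32,16.6,-1.4,0,0,0],[32,16.6,-1.4,0,0,0],[32,16.6,-1.4,0,0,0],[32,16.6,-1.4,0,0,0],[32,16.6,-1.4,0,0,0],[32,16.6,-1.4,0,0,0],[32,16.6,-1.4,0,0,0],[32,16.6,-1.4,0,0,0]]

```text
time: 14.88
position: [0.6123, -0.0455, 0.1515]
tool_rot: [0.675, 0.738, 0.0, 0.0]
ft_force: [0.8, -1.1, -0.7]
grip_width: 0.0298
grip_force: 0.0
```

Call:
drive_tool:
  deltas:
    - [[0,0,0,0,0,-0.12],[0,0,0,0,0,-0.12],[0,0,0,0,0,-0.12],[0,0,0,0,0,-0.12],[0,0,0,0,0,-0.12],[0,0,0,0,0,-0.12],[0,0,0,0,0,-0.12],[0,0,0,0,0,-0.12]]

```text
time: 15.55
position: [0.6119, -0.0472, 0.1513]
tool_rot: [0.255, 0.967, 0.0, -0.0]
ft_force: [0.9, 0.6, -0.4]
grip_width: 0.0297
grip_force: 0.0
```

Call:
drive_tool:
  deltas:
    - [[0,0,0,0,0,-0.083],[0,0,0,0,0,0],[0,0,0,0,0,0]]

```text
time: 15.8
position: [0.6119, -0.0473, 0.1512]
tool_rot: [0.219, 0.976, 0.0, 0.0]
ft_force: [-0.2, 0.5, -0.3]
grip_width: 0.0296
grip_force: 0.0
```

```bash
python3 - <<'E'
from h import *
b=json.load(open("br.json"))["F"]; go([b[1],b[2],.0615],b[3]+np.pi/2)
t,a=tray("L",-.005); leg([b[1],b[2],.14],b[3]+np.pi/2,[*t,.14],a)
c=cam("wrist","w5")
E
```

```text
at [ 0.6119 -0.0473  0.1512] yawy 1.129 tilt 0.0 shift [ 0.  -0.2 89.7] turn z -0.004
 shift [  42.  -320.1   -0. ] norm 323.0 turn 1.043 ->yaw 0.09
```

View pics/w5.png

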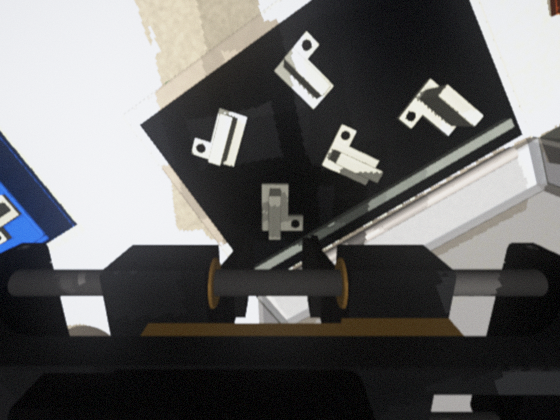

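F's web is centred at column 275, rows 185-240, and the cover is at lower right. I'll tilt the gripper 0.17 rad about its closing axis, away from the cover, and pick.

Call:
drive_tool:
  deltas:
    - [[4,0,0,0,-0.085,0],[0,0,0,0,-0.085,0],[5.1,0,29.6,0,0,0],[4.2,0,24.6,0,0,0],[3.4,0,19.7,0,0,0],[1.7,0,9.9,0,0,0],[0.8,0,4.5,0,0,0],[0,0,0,0,0,0]]
  gripper: 38

```text
time: 16.52
position: [0.608, -0.0456, 0.0606]
tool_rot: [0.218, 0.972, -0.018, 0.082]
ft_force: [-0.2, -0.3, -0.1]
grip_width: 0.033
grip_force: 0.0
```

Call:
drive_tool:
  deltas:
    - [[0,0,0,0,0,0],[0,0,0,0,0,0],[0,0,0,0,0,0],[0,0,0,0,0,0],[-1.7,0,-9.9,0,0,0],[-3.4,0,-19.7,0,0,0],[-4.2,0,-24.6,0,0,0],[-4.2,0,-24.6,0,0,0]]
  gripper: 0
  squeeze: 30

```text
time: 17.18
position: [0.6076, -0.0454, 0.1424]
tool_rot: [0.217, 0.972, -0.018, 0.082]
ft_force: [0.6, -0.5, -1.6]
grip_width: 0.0097
grip_force: 30.0
```

Call:
drive_tool:
  deltas:
    - [[0,0,0,0,0.085,0],[0,0,0,0,0.085,0],[5.3,-40,0,0,0,0],[5.3,-40,0,0,0,0],[5.3,-40,0,0,0,0],[5.3,-40,0,0,0,0],[5.3,-40,0,0,0,0],[5.3,-40,0,0,0,0]]

```text
time: 17.85
position: [0.4762, -0.2505, 0.1423]
tool_rot: [0.218, 0.976, -0.0, 0.001]
ft_force: [1.1, -1.0, -0.9]
grip_width: 0.0098
grip_force: 30.0
```

Call:
drive_tool:
  deltas:
    - [[5.3,-40,0,0,0,0],[5.3,-40,0,0,0,0],[0,0,0,0,0,0.12],[0,0,0,0,0,0.12],[0,0,0,0,0,0.12],[0,0,0,0,0,0.12],[0,0,0,0,0,0.12],[0,0,0,0,0,0.12]]

```text
time: 18.52
position: [0.4336, -0.3172, 0.1422]
tool_rot: [0.551, 0.835, -0.0, 0.0]
ft_force: [0.5, -0.5, 0.4]
grip_width: 0.0101
grip_force: 30.0
```

Call:
drive_tool:
  deltas:
    - [[0,0,0,0,0,0.12],[0,0,0,0,0,0.12],[0,0,0,0,0,0.083],[0,0,0,0,-0.085,0],[0,0,0,0,-0.085,0],[0,0,0,0,0,0],[0,0,0,0,0,0]]

```text
time: 19.1
position: [0.4334, -0.3159, 0.1419]
tool_rot: [0.672, 0.735, -0.057, 0.062]
ft_force: [-0.6, 0.2, -0.0]
grip_width: 0.0096
grip_force: 30.0
```

```bash
python3 - <<'E'
from h import *
t,a=tray("L",-.005); go([*t,.0385],a)
b=json.load(open("br.json"))["B"]
leg([*t,.14],a,[b[1],b[2],.15],b[3]+np.pi/2,"next B")
c=cam("wrist","w6"); cv2.imwrite("pics/w6.png",c["img"][130:330,130:430,::-1])
E
```

```text
at [ 0.4334 -0.3159  0.1419] yawy 0.09 tilt 9.63 shift [ 13.5   4.3 102.5] turn z -0.0
next B shift [418.1 191.4 -10. ] norm 460.0 turn 1.138 ->yaw -1.048
```

View pics/w6.png

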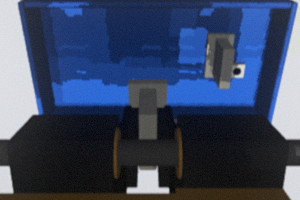

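F is upright over the tray, with A standing at crop (222,58). I'll place F and go to B, using the half-turn that keeps the camera away from the cover.

Call:
drive_tool:
  deltas:
    - [[5.1,4.3,29.6,0,0,0],[4.2,0,24.6,0,0,0],[3.4,0,19.7,0,0,0],[2.5,0,14.8,0,0,0],[1.7,0,9.9,0,0,0],[0.9,0,4.9,0,0,0],[0,0,0,0,0,0]]

```text
time: 19.73
position: [0.4379, -0.3181, 0.0377]
tool_rot: [0.673, 0.735, -0.058, 0.063]
ft_force: [-2.8, 0.3, 7.8]
grip_width: 0.0097
grip_force: 30.0
```

Call:
drive_tool:
  deltas:
    - [[0,0,0,0,0,0],[0,0,0,0,0,0],[0,0,0,0,0,0],[-1.7,0,-9.9,0,0,0],[-4.2,0,-24.6,0,0,0],[-5.9,0,-34.5,0,0,0],[-5.9,0,-34.5,0,0,0]]
  gripper: 34

```text
time: 20.32
position: [0.4374, -0.3161, 0.1421]
tool_rot: [0.673, 0.735, -0.057, 0.061]
ft_force: [0.3, -1.0, -0.6]
grip_width: 0.0291
grip_force: 0.0
```

Call:
drive_tool:
  deltas:
    - [[0,0,0,0,0.085,0],[0,0,0,0,0.085,0],[34.8,16,-0.8,0,0,0],[34.8,16,-0.8,0,0,0],[34.8,16,-0.8,0,0,0],[34.8,16,-0.8,0,0,0],[34.8,16,-0.8,0,0,0],[34.8,16,-0.8,0,0,0]]

```text
time: 20.98
position: [0.5156, -0.0985, 0.1468]
tool_rot: [0.675, 0.737, 0.0, 0.0]
ft_force: [0.8, -1.1, -0.1]
grip_width: 0.0295
grip_force: 0.0
```

Call:
drive_tool:
  deltas:
    - [[34.8,16,-0.8,0,0,0],[34.8,16,-0.8,0,0,0],[34.8,16,-0.8,0,0,0],[34.8,16,-0.8,0,0,0],[34.8,16,-0.8,0,0,0],[34.8,16,-0.8,0,0,0],[0,0,0,0,0,-0.118],[0,0,0,0,0,-0.118]]

```text
time: 21.65
position: [0.5931, 0.1192, 0.1516]
tool_rot: [0.58, 0.815, 0.001, 0.0]
ft_force: [-0.1, -0.8, 0.2]
grip_width: 0.0299
grip_force: 0.0
```

Call:
drive_tool:
  deltas:
    - [[0,0,0,0,0,-0.118],[0,0,0,0,0,-0.118],[0,0,0,0,0,-0.118],[0,0,0,0,0,-0.118],[0,0,0,0,0,-0.118],[0,0,0,0,0,-0.118],[0,0,0,0,0,-0.118],[0,0,0,0,0,-0.118]]

```text
time: 22.32
position: [0.5924, 0.1164, 0.1515]
tool_rot: [0.148, 0.989, 0.0, 0.0]
ft_force: [0.1, 0.1, -0.5]
grip_width: 0.0297
grip_force: 0.0
```

Call:
drive_tool:
  deltas:
    - [[0,0,0,0,0,-0.118],[0,0,0,0,0,-0.118],[0,0,0,0,0,-0.118],[0,0,0,0,0,-0.118],[0,0,0,0,0,-0.118],[0,0,0,0,0,-0.118],[0,0,0,0,0,-0.118],[0,0,0,0,0,0]]

```text
time: 22.98
position: [0.5925, 0.1164, 0.1515]
tool_rot: [-0.26, 0.966, 0.0, 0.0]
ft_force: [-0.0, 0.8, -0.7]
grip_width: 0.0295
grip_force: 0.0
```

```bash
cat >> h.py <<'E'
def webcheck(n,zc=.066,save=None):
    """bright blobs on the black plate near the expected bracket: area, rect, tool-frame centre"""
    b=json.load(open("br.json"))[n]; c=cam("wrist",save); o,Rt=tool()
    e=proj(c,[b[1],b[2],.036])[0]; g=cv2.cvtColor(c["img"],cv2.COLOR_RGB2GRAY)
    k,_=cv2.findContours((g>70).astype(np.uint8),cv2.RETR_EXTERNAL,cv2.CHAIN_APPROX_NONE)
    for q in k:
        r=cv2.minAreaRect(q)
        if 300<cv2.contourArea(q)<6000 and np.hypot(*(np.array(r[0])-e))<60: print("blob",np.round(r[0]),np.round(r[1]),round(r[2]),cv2.contourArea(q),"expected foot ctr",e.round())
E
python3 - <<'E'
from h import *
b=json.load(open("br.json"))["B"]; go([b[1],b[2],.0615],b[3]+np.pi/2); webcheck("B",save="w7")
t,a=tray("L",-.07); leg([b[1],b[2],.14],b[3]+np.pi/2+np.pi,[*t,.14],a)
E
```

```text
at [0.5925 0.1164 0.1515] yawy 2.096 tilt 0.04 shift [ 2.3 -1.2 90. ] turn z 0.003
blob [277. 253.] [54.  9.] 21 415.0 expected foot ctr [275. 204.]
blob [268. 208.] [55. 42.] 90 1491.5 expected foot ctr [275. 204.]
 shift [ 408.1 -272.1   -0. ] norm 491.0 turn -1.138 ->yaw 3.232
```

View pics/w7.png

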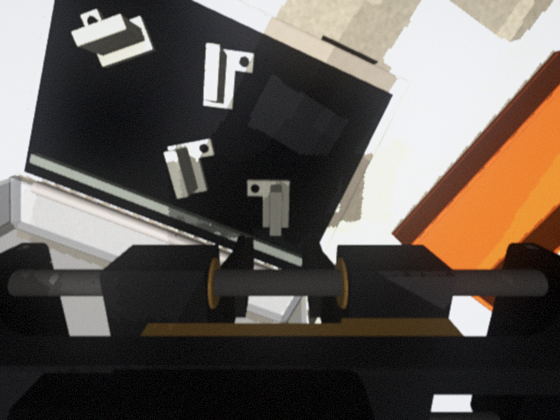

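B's web is centred at columns 268-284, ear up-left at (255,188), so left-hand is confirmed. Pick B, turn back, and carry it to the blue tray.

Call:
drive_tool:
  deltas:
    - [[6,-1.2,0,0,-0.085,0],[0,0,0,0,-0.085,0],[5.1,0,29.6,0,0,0],[4.2,0,24.6,0,0,0],[3.4,0,19.7,0,0,0],[1.7,0,9.9,0,0,0],[0.8,0,4.9,0,0,0],[0,0,0,0,0,0]]
  gripper: 38

```text
time: 23.7
position: [0.5877, 0.1123, 0.0603]
tool_rot: [-0.257, 0.963, 0.022, 0.081]
ft_force: [0.4, -0.4, 0.6]
grip_width: 0.0333
grip_force: 0.0
```

Call:
drive_tool:
  deltas:
    - [[0,0,0,0,0,0],[0,0,0,0,0,0],[0,0,0,0,0,0],[0,0,0,0,0,0],[-1.7,0,-9.9,0,0,0],[-3.4,0,-19.7,0,0,0],[-4.2,0,-24.6,0,0,0],[-4.2,0,-24.6,0,0,0]]
  gripper: 0
  squeeze: 30

```text
time: 24.37
position: [0.5872, 0.1122, 0.1419]
tool_rot: [-0.258, 0.963, 0.022, 0.081]
ft_force: [0.4, -0.7, -1.2]
grip_width: 0.0098
grip_force: 30.0
```

Call:
drive_tool:
  deltas:
    - [[0,0,0,0,0.085,0],[0,0,0,0,0.085,0],[0,0,0,0,0,0.118],[0,0,0,0,0,0.118],[0,0,0,0,0,0.118],[0,0,0,0,0,0.118],[0,0,0,0,0,0.118],[0,0,0,0,0,0.118]]

```text
time: 25.03
position: [0.5877, 0.1122, 0.1417]
tool_rot: [0.095, 0.995, -0.0, 0.0]
ft_force: [0.9, 0.5, -1.4]
grip_width: 0.0099
grip_force: 30.0
```

Call:
drive_tool:
  deltas:
    - [[0,0,0,0,0,0.118],[0,0,0,0,0,0.118],[0,0,0,0,0,0.118],[0,0,0,0,0,0.118],[0,0,0,0,0,0.118],[0,0,0,0,0,0.118],[0,0,0,0,0,0.118],[0,0,0,0,0,0.118]]

```text
time: 25.7
position: [0.5877, 0.1121, 0.1417]
tool_rot: [0.537, 0.843, 0.0, 0.0]
ft_force: [-0.7, -0.6, -0.3]
grip_width: 0.0101
grip_force: 30.0
```

Call:
drive_tool:
  deltas:
    - [[0,0,0,0,0,0.118],[0,0,0,0,0,0.118],[0,0,0,0,0,0.118],[-34.8,-21.4,0,0,0,0],[-34.8,-21.4,0,0,0,0],[-34.8,-21.4,0,0,0,0],[-34.8,-21.4,0,0,0,0],[-34.8,-21.4,0,0,0,0]]

```text
time: 26.37
position: [0.4956, -0.0718, 0.1417]
tool_rot: [0.675, 0.738, 0.0, 0.001]
ft_force: [0.3, -0.8, -1.4]
grip_width: 0.0097
grip_force: 30.0
```

Call:
drive_tool:
  deltas:
    - [[-34.8,-21.4,0,0,0,0],[-34.8,-21.4,0,0,0,0],[-34.8,-21.4,0,0,0,0],[-34.8,-21.4,0,0,0,0],[-34.8,-21.4,0,0,0,0],[-34.8,-21.4,0,0,0,0],[-34.8,-21.4,0,0,0,0],[0,0,0,0,0,0]]

```text
time: 27.03
position: [0.3674, -0.3348, 0.1422]
tool_rot: [0.678, 0.735, -0.002, 0.004]
ft_force: [0.6, -0.4, -1.0]
grip_width: 0.0097
grip_force: 30.0
```

Call:
drive_tool:
  deltas:
    - [[0,0,0,0,-0.085,0],[0,0,0,0,-0.085,0],[0,0,0,0,0,0],[0,0,0,0,0,0]]

```text
time: 27.37
position: [0.3685, -0.3251, 0.1413]
tool_rot: [0.672, 0.735, -0.057, 0.062]
ft_force: [-0.4, 0.1, -0.1]
grip_width: 0.0098
grip_force: 30.0
```

```bash
python3 - <<'E'
from h import *
print(sensors.get_obs()["q"].round(2))
t,a=tray("L",-.07); go([*t,.038],a)
b=json.load(open("br.json"))["E"]
leg([*t,.14],a,[b[1],b[2],.14],b[3]+np.pi/2,"next E")
E
```

```text
[-0.9   0.49  1.94 -0.17  0.57 -0.85]
at [ 0.3685 -0.3251  0.1413] yawy 0.089 tilt 9.62 shift [ 16.6   4.8 101.9] turn z -0.001
next E shift [250.5 187.8  -0. ] norm 313.0 turn -0.745 ->yaw 0.835
```

Call:
drive_tool:
  deltas:
    - [[5.1,4.8,29.6,0,0,0],[4.2,0,24.6,0,0,0],[3.4,0,19.7,0,0,0],[2.5,0,14.8,0,0,0],[1.7,0,9.9,0,0,0],[0.7,0,3.9,0,0,0],[0,0,0,0,0,0]]

```text
time: 27.95
position: [0.374, -0.3269, 0.0379]
tool_rot: [0.673, 0.735, -0.058, 0.063]
ft_force: [-1.6, 0.8, 5.3]
grip_width: 0.0095
grip_force: 30.0
```

Call:
drive_tool:
  deltas:
    - [[0,0,0,0,0,0],[0,0,0,0,0,0],[0,0,0,0,0,0],[-1.7,0,-9.9,0,0,0],[-4.2,0,-24.6,0,0,0],[-5.9,0,-34.5,0,0,0],[-5.9,0,-34.5,0,0,0]]
  gripper: 34

```text
time: 28.53
position: [0.3732, -0.3251, 0.1428]
tool_rot: [0.673, 0.735, -0.057, 0.061]
ft_force: [-0.5, -0.5, -0.6]
grip_width: 0.0293
grip_force: 0.0
```

Call:
drive_tool:
  deltas:
    - [[0,0,0,0,0.085,0],[0,0,0,0,0.085,0],[31.3,23.5,0,0,0,0],[31.3,23.5,0,0,0,0],[31.3,23.5,0,0,0,0],[31.3,23.5,0,0,0,0],[31.3,23.5,0,0,0,0],[31.3,23.5,0,0,0,0]]

```text
time: 29.2
position: [0.4983, -0.1246, 0.1426]
tool_rot: [0.675, 0.738, 0.0, 0.0]
ft_force: [1.0, -1.0, -0.0]
grip_width: 0.0296
grip_force: 0.0
```

Call:
drive_tool:
  deltas:
    - [[31.3,23.5,0,0,0,0],[31.3,23.5,0,0,0,0],[0,0,0,0,0,-0.124],[0,0,0,0,0,-0.124],[0,0,0,0,0,-0.124],[0,0,0,0,0,-0.124],[0,0,0,0,0,-0.124],[0,0,0,0,0,-0.124]]

```text
time: 29.87
position: [0.5388, -0.0594, 0.1425]
tool_rot: [0.358, 0.934, 0.0, 0.0]
ft_force: [0.7, -0.1, 0.5]
grip_width: 0.03
grip_force: 0.0
```

Call:
drive_tool:
  deltas:
    - [[0,0,0,0,0,0],[0,0,0,0,0,0]]
  gripper: 40

```text
time: 30.03
position: [0.5388, -0.0597, 0.1424]
tool_rot: [0.362, 0.932, 0.0, 0.0]
ft_force: [-0.5, -0.4, 0.7]
grip_width: 0.0336
grip_force: 0.0
```

```bash
python3 - <<'E'
from h import *
b=json.load(open("br.json"))["E"]; go([b[1],b[2],.0615],b[3]+np.pi/2); webcheck("E",save="w8")
t,a=tray("R",-.065); leg([b[1],b[2],.14],b[3]+np.pi/2,[*t,.14],a)
E
```

```text
at [ 0.5388 -0.0597  0.1424] yawy 0.829 tilt 0.04 shift [ 1.3 -0.1 80.9] turn z -0.006
blob [267. 212.] [42. 57.] 1 1596.0 expected foot ctr [276. 210.]
 shift [352.8 183.3  -0. ] norm 398.0 turn 0.94 ->yaw -0.105
```

Call:
drive_tool:
  deltas:
    - [[1.3,0,30,0,0,0],[0,0,25,0,0,0],[0,0,15,0,0,0],[0,0,10.5,0,0,0],[0,0,0,0,0,0]]

```text
time: 30.5
position: [0.5367, -0.0587, 0.0596]
tool_rot: [0.362, 0.932, -0.0, -0.002]
ft_force: [-0.8, 0.4, 0.1]
grip_width: 0.0344
grip_force: 0.0
```

Call:
drive_tool:
  deltas:
    - [[0,0,0,0,0,0],[0,0,0,0,0,0],[0,0,0,0,0,0],[0,0,0,0,0,0],[0,0,-10,0,0,0],[0,0,-20,0,0,0],[0,0,-25,0,0,0],[0,0,-25,0,0,0]]
  gripper: 0
  squeeze: 30

```text
time: 31.17
position: [0.5373, -0.0589, 0.1427]
tool_rot: [0.361, 0.933, -0.0, -0.0]
ft_force: [0.6, -0.3, -0.7]
grip_width: 0.0099
grip_force: 30.0
```

Call:
drive_tool:
  deltas:
    - [[35.3,18.3,0,0,0,0],[35.3,18.3,0,0,0,0],[35.3,18.3,0,0,0,0],[35.3,18.3,0,0,0,0],[35.3,18.3,0,0,0,0],[35.3,18.3,0,0,0,0],[35.3,18.3,0,0,0,0],[35.3,18.3,0,0,0,0]]

```text
time: 31.83
position: [0.4268, 0.241, 0.1425]
tool_rot: [0.361, 0.932, 0.0, 0.001]
ft_force: [1.0, 0.1, -0.2]
grip_width: 0.0099
grip_force: 30.0
```

Call:
drive_tool:
  deltas:
    - [[35.3,18.3,0,0,0,0],[35.3,18.3,0,0,0,0],[0,0,0,0,0,0.1175],[0,0,0,0,0,0.1175],[0,0,0,0,0,0.1175],[0,0,0,0,0,0.1175],[0,0,0,0,0,0.1175],[0,0,0,0,0,0.1175]]

```text
time: 32.5
position: [0.4, 0.3141, 0.1424]
tool_rot: [0.663, 0.749, 0.0, 0.0]
ft_force: [0.7, -0.9, -0.7]
grip_width: 0.0096
grip_force: 30.0
```

Call:
drive_tool:
  deltas:
    - [[0,0,0,0,0,0.1175],[0,0,0,0,0,0.1175],[0,0,0,0,0,0],[0,0,0,0,0,0]]

```text
time: 32.83
position: [0.4001, 0.314, 0.1421]
tool_rot: [0.743, 0.669, 0.0, 0.0]
ft_force: [-0.5, -0.3, -0.3]
grip_width: 0.0098
grip_force: 30.0
```

```bash
python3 - <<'E'
from h import *
t,a=tray("R",-.065); go([*t,.038],a)
c=cam("wrist","w9")
for k in mask(c,3,20,120,40):
    if cv2.contourArea(k)>1500:
        k=cv2.approxPolyDP(k,4,True)[:,0]; print(np.c_[k,onz(c,k,.04)[:,:2].round(3)])
b=json.load(open("br.json"))["C"]
leg([*t,.14],a,[b[1],b[2],.14],b[3]+np.pi/2,"next C")
E
```

```text
at [0.4001 0.314  0.1421] yawy -0.105 tilt 0.06 shift [ -0.4  -0.8 104.1] turn z -0.0
[[4.20e+02 3.31e+02 5.29e-01 1.77e-01]
 [4.12e+02 3.19e+02 5.21e-01 1.92e-01]
 [3.82e+02 3.18e+02 4.92e-01 1.96e-01]
 [3.06e+02 3.19e+02 4.17e-01 2.03e-01]
 [2.95e+02 3.26e+02 4.06e-01 1.96e-01]
 [1.12e+02 3.25e+02 2.26e-01 2.17e-01]
 [1.05e+02 3.35e+02 2.16e-01 2.06e-01]]
[[2.20e+02 1.37e+02 3.61e-01 3.85e-01]
 [2.25e+02 2.44e+02 3.50e-01 2.91e-01]
 [2.46e+02 2.44e+02 3.69e-01 2.89e-01]
 [2.50e+02 2.51e+02 3.72e-01 2.81e-01]
 [2.58e+02 2.35e+02 3.81e-01 2.96e-01]
 [2.60e+02 2.09e+02 3.86e-01 3.20e-01]
 [2.95e+02 2.09e+02 4.16e-01 3.17e-01]
 [2.96e+02 2.35e+02 4.15e-01 2.92e-01]
 [3.05e+02 2.52e+02 4.22e-01 2.75e-01]
 [3.09e+02 2.44e+02 4.26e-01 2.82e-01]
 [3.92e+02 2.45e+02 5.01e-01 2.73e-01]
 [4.14e+02 2.68e+02 5.22e-01 2.48e-01]
 [4.60e+02 2.67e+02 5.64e-01 2.44e-01]
 [4.84e+02 1.37e+02 5.76e-01 3.62e-01]]
next C shift [-277.9  152.5   -0. ] norm 317.0 turn 1.061 ->yaw -1.166
```

Call:
drive_tool:
  deltas:
    - [[4,0,30,0,0,0],[0,0,25,0,0,0],[0,0,20,0,0,0],[0,0,15,0,0,0],[0,0,10,0,0,0],[0,0,4.5,0,0,0],[0,0,0,0,0,0]]

```text
time: 33.47
position: [0.3999, 0.318, 0.0387]
tool_rot: [0.744, 0.669, -0.0, -0.0]
ft_force: [-3.5, -0.4, 12.9]
grip_width: 0.0099
grip_force: 30.0
```

Call:
drive_tool:
  deltas:
    - [[0,0,0,0,0,0],[0,0,0,0,0,0],[0,0,0,0,0,0],[0,0,-10,0,0,0],[0,0,-25,0,0,0],[0,0,-35,0,0,0],[0,0,-35,0,0,0]]
  gripper: 34

```text
time: 34.05
position: [0.3998, 0.3175, 0.1427]
tool_rot: [0.744, 0.668, -0.001, -0.0]
ft_force: [1.6, 0.3, 0.5]
grip_width: 0.0294
grip_force: 0.0
```

Call:
drive_tool:
  deltas:
    - [[-35.2,19.2,0,0,0,0],[-35.2,19.2,0,0,0,0],[-35.2,19.2,0,0,0,0],[-35.2,19.2,0,0,0,0],[-35.2,19.2,0,0,0,0],[-35.2,19.2,0,0,0,0],[-35.2,19.2,0,0,0,0],[-35.2,19.2,0,0,0,0]]

```text
time: 34.72
position: [0.5232, 0.0194, 0.1424]
tool_rot: [0.744, 0.668, 0.0, 0.0]
ft_force: [-0.4, 0.4, -0.1]
grip_width: 0.0296
grip_force: 0.0
```

Call:
drive_tool:
  deltas:
    - [[0,0,0,0,0,0.118],[0,0,0,0,0,0.118],[0,0,0,0,0,0.118],[0,0,0,0,0,0.118],[0,0,0,0,0,0.118],[0,0,0,0,0,0.118],[0,0,0,0,0,0.118],[0,0,0,0,0,0.118]]
  gripper: 40

```text
time: 35.38
position: [0.5228, 0.0213, 0.1423]
tool_rot: [0.967, 0.254, 0.0, 0.0]
ft_force: [0.2, -0.6, -0.2]
grip_width: 0.0348
grip_force: 0.0
```

Call:
drive_tool:
  deltas:
    - [[0,0,0,0,0,0.118],[0,0,0,0,0,0],[0,0,0,0,0,0]]

```text
time: 35.63
position: [0.5229, 0.0214, 0.1422]
tool_rot: [0.98, 0.201, 0.0, 0.0]
ft_force: [0.6, 0.4, 0.9]
grip_width: 0.0346
grip_force: 0.0
```

```bash
sed -i 's/(.464,.307),-.105/(.463,.311),-.105/' h.py; python3 - <<'E'
from h import *
b=json.load(open("br.json"))["C"]; go([b[1],b[2],.0615],b[3]+np.pi/2); webcheck("C",save="w10")
t,a=tray("R",0); leg([b[1],b[2],.14],b[3]-np.pi/2+2*np.pi,[*t,.14],a)
E
```

```text
at [0.5229 0.0214 0.1422] yawy -1.167 tilt 0.01 shift [-0.8 -0.5 80.7] turn z -0.001
blob [276. 266.] [59. 17.] 13 585.0 expected foot ctr [278. 213.]
blob [270. 218.] [57. 43.] 90 1591.5 expected foot ctr [278. 213.]
 shift [-59.8 289.3  -0. ] norm 295.0 turn -1.061 ->yaw 3.037
```

Call:
drive_tool:
  deltas:
    - [[-3,0,30,0,0,0],[0,0,25,0,0,0],[0,0,15,0,0,0],[0,0,10.5,0,0,0],[0,0,0,0,0,0]]

```text
time: 36.1
position: [0.5189, 0.0204, 0.0596]
tool_rot: [0.98, 0.2, -0.002, -0.001]
ft_force: [0.1, 0.0, -0.1]
grip_width: 0.0348
grip_force: 0.0
```

Call:
drive_tool:
  deltas:
    - [[0,0,0,0,0,0],[0,0,0,0,0,0],[0,0,0,0,0,0],[0,0,0,0,0,0],[0,0,-10,0,0,0],[0,0,-20,0,0,0],[0,0,-25,0,0,0],[0,0,-25,0,0,0]]
  gripper: 0
  squeeze: 30

```text
time: 36.77
position: [0.5196, 0.0204, 0.1428]
tool_rot: [0.98, 0.199, -0.0, -0.0]
ft_force: [0.3, 0.2, -0.8]
grip_width: 0.0097
grip_force: 30.0
```

Call:
drive_tool:
  deltas:
    - [[7.5,-36.2,0,0,0,0],[7.5,-36.2,0,0,0,0],[7.5,-36.2,0,0,0,0],[7.5,-36.2,0,0,0,0],[7.5,-36.2,0,0,0,0],[7.5,-36.2,0,0,0,0],[7.5,-36.2,0,0,0,0],[7.5,-36.2,0,0,0,0]]

```text
time: 37.43
position: [0.4617, 0.3121, 0.1426]
tool_rot: [0.98, 0.199, 0.001, -0.0]
ft_force: [0.1, 0.4, -1.0]
grip_width: 0.0098
grip_force: 30.0
```

Call:
drive_tool:
  deltas:
    - [[0,0,0,0,0,-0.118],[0,0,0,0,0,-0.118],[0,0,0,0,0,-0.118],[0,0,0,0,0,-0.118],[0,0,0,0,0,-0.118],[0,0,0,0,0,-0.118],[0,0,0,0,0,-0.118],[0,0,0,0,0,-0.118]]

```text
time: 38.1
position: [0.4622, 0.3103, 0.1424]
tool_rot: [0.78, 0.625, 0.0, 0.0]
ft_force: [0.4, -0.1, -1.5]
grip_width: 0.0095
grip_force: 30.0
```

Call:
drive_tool:
  deltas:
    - [[0,0,0,0,0,-0.118],[0,0,0,0,0,0],[0,0,0,0,0,0]]

```text
time: 38.35
position: [0.4624, 0.3103, 0.1422]
tool_rot: [0.745, 0.667, 0.0, 0.0]
ft_force: [0.3, 0.0, 0.1]
grip_width: 0.0098
grip_force: 30.0
```

```bash
python3 - <<'E'
from h import *
t,a=tray("R",0); go([*t,.038],a)
b=json.load(open("br.json"))["D"]
leg([*t,.14],a,[b[1],b[2],.15],b[3]+np.pi/2,"next D")
E
```

```text
at [0.4624 0.3103 0.1422] yawy -0.111 tilt 0.05 shift [  0.7   0.5 104.2] turn z -0.006
next D shift [-265.   168.1  -10. ] norm 314.0 turn 0.76 ->yaw -0.865
```

Call:
drive_tool:
  deltas:
    - [[0,0,30,0,0,0],[0,0,25,0,0,0],[0,0,20,0,0,0],[0,0,15,0,0,0],[0,0,10,0,0,0],[0,0,4.2,0,0,0],[0,0,0,0,0,0]]

```text
time: 38.93
position: [0.4616, 0.3104, 0.0397]
tool_rot: [0.745, 0.667, -0.0, -0.0]
ft_force: [-4.4, -0.4, 16.5]
grip_width: 0.0094
grip_force: 30.0
```

Call:
drive_tool:
  deltas:
    - [[0,0,0,0,0,0],[0,0,0,0,0,0],[0,0,0,0,0,0],[0,0,-10,0,0,0],[0,0,-25,0,0,0],[0,0,-35,0,0,0],[0,0,-35,0,0,0]]
  gripper: 34

```text
time: 39.52
position: [0.4617, 0.3099, 0.1428]
tool_rot: [0.745, 0.668, -0.001, -0.0]
ft_force: [1.1, 0.3, -0.5]
grip_width: 0.0292
grip_force: 0.0
```

Call:
drive_tool:
  deltas:
    - [[-33.1,21,-1.2,0,0,0],[-33.1,21,-1.2,0,0,0],[-33.1,21,-1.2,0,0,0],[-33.1,21,-1.2,0,0,0],[-33.1,21,-1.2,0,0,0],[-33.1,21,-1.2,0,0,0],[-33.1,21,-1.2,0,0,0],[-33.1,21,-1.2,0,0,0]]

```text
time: 40.18
position: [0.6014, 0.027, 0.1524]
tool_rot: [0.745, 0.668, 0.0, 0.0]
ft_force: [-0.2, 0.3, -0.8]
grip_width: 0.0296
grip_force: 0.0
```

Call:
drive_tool:
  deltas:
    - [[0,0,0,0,0,-0.1194],[0,0,0,0,0,-0.1194],[0,0,0,0,0,-0.1194],[0,0,0,0,0,-0.1194],[0,0,0,0,0,-0.1194],[0,0,0,0,0,-0.1194],[0,0,0,0,0,-0.1194],[0,0,0,0,0,-0.1194]]

```text
time: 40.85
position: [0.6008, 0.0288, 0.1522]
tool_rot: [0.352, 0.936, -0.0, -0.0]
ft_force: [0.1, -0.9, -0.5]
grip_width: 0.0295
grip_force: 0.0
```

Call:
drive_tool:
  deltas:
    - [[0,0,0,0,0,-0.1194],[0,0,0,0,0,-0.1194],[0,0,0,0,0,-0.1194],[0,0,0,0,0,-0.1194],[0,0,0,0,0,-0.1194],[0,0,0,0,0,-0.1194],[0,0,0,0,0,-0.1194],[0,0,0,0,0,-0.1194]]

```text
time: 41.52
position: [0.6008, 0.0289, 0.1522]
tool_rot: [-0.118, 0.993, 0.0, -0.0]
ft_force: [-0.4, -0.5, -0.4]
grip_width: 0.0295
grip_force: 0.0
```

Call:
drive_tool:
  deltas:
    - [[0,0,0,0,0,-0.1194],[0,0,0,0,0,-0.1194],[0,0,0,0,0,-0.1194],[0,0,0,0,0,-0.1194],[0,0,0,0,0,0],[0,0,0,0,0,0]]
  gripper: 40

```text
time: 42.02
position: [0.6008, 0.0289, 0.1521]
tool_rot: [-0.346, 0.938, -0.0, 0.0]
ft_force: [-0.5, -0.0, -0.9]
grip_width: 0.0351
grip_force: 0.0
```

```bash
python3 - <<'E'
from h import *
b=json.load(open("br.json"))["D"]; go([b[1],b[2],.0615],b[3]+np.pi/2); webcheck("D",save="w11")
t,a=tray("R",.065); leg([b[1],b[2],.14],a,[*t,.14],a)
E
```

```text
at [0.6008 0.0289 0.1521] yawy 2.276 tilt 0.0 shift [-1.7 -0.4 90.6] turn z 0.0
blob [272. 257.] [57.  9.] 31 415.0 expected foot ctr [277. 208.]
blob [285. 212.] [55. 42.] 90 1467.5 expected foot ctr [277. 208.]
 shift [ 265.  -103.1   -0. ] norm 284.0 turn -0.0 ->yaw -0.105
```

Call:
drive_tool:
  deltas:
    - [[2,-1.2,0,0,-0.085,0],[0,0,0,0,-0.085,0],[5.1,0,29.6,0,0,0],[4.2,0,24.6,0,0,0],[3.4,0,19.7,0,0,0],[1.7,0,9.9,0,0,0],[0.9,0,5.4,0,0,0],[0,0,0,0,0,0]]

```text
time: 42.73
position: [0.5998, 0.0269, 0.0605]
tool_rot: [-0.345, 0.935, 0.03, 0.079]
ft_force: [-0.1, 0.3, 0.7]
grip_width: 0.0347
grip_force: 0.0
```

Call:
drive_tool:
  deltas:
    - [[0,0,0,0,0,0],[0,0,0,0,0,0],[0,0,0,0,0,0],[0,0,0,0,0,0],[-1.7,0,-9.9,0,0,0],[-3.4,0,-19.7,0,0,0],[-4.2,0,-24.6,0,0,0],[-4.2,0,-24.6,0,0,0]]
  gripper: 0
  squeeze: 30

```text
time: 43.4
position: [0.5995, 0.0268, 0.1424]
tool_rot: [-0.346, 0.934, 0.03, 0.079]
ft_force: [0.4, -0.7, -0.1]
grip_width: 0.0098
grip_force: 30.0
```

Call:
drive_tool:
  deltas:
    - [[0,0,0,0,0.085,0],[0,0,0,0,0.085,0],[0,0,0,0,0,0.119],[0,0,0,0,0,0.119],[0,0,0,0,0,0.119],[0,0,0,0,0,0.119],[0,0,0,0,0,0.119],[0,0,0,0,0,0.119]]

```text
time: 44.07
position: [0.6, 0.0268, 0.1421]
tool_rot: [0.005, 1.0, -0.0, 0.0]
ft_force: [-0.8, 0.1, -0.7]
grip_width: 0.01
grip_force: 30.0
```

Call:
drive_tool:
  deltas:
    - [[0,0,0,0,0,0.119],[0,0,0,0,0,0.119],[0,0,0,0,0,0.119],[0,0,0,0,0,0.119],[0,0,0,0,0,0.119],[0,0,0,0,0,0.119],[0,0,0,0,0,0.119],[0,0,0,0,0,0.119]]

```text
time: 44.73
position: [0.6, 0.0267, 0.1422]
tool_rot: [0.463, 0.886, 0.0, 0.0]
ft_force: [0.6, -0.7, -1.0]
grip_width: 0.0099
grip_force: 30.0
```

Call:
drive_tool:
  deltas:
    - [[0,0,0,0,0,0.119],[0,0,0,0,0,0.119],[0,0,0,0,0,0.119],[0,0,0,0,0,0.119],[0,0,0,0,0,0.119],[0,0,0,0,0,0.119],[33.1,-12.9,0,0,0,0],[33.1,-12.9,0,0,0,0]]

```text
time: 45.4
position: [0.5819, 0.0941, 0.1422]
tool_rot: [0.743, 0.669, 0.001, 0.001]
ft_force: [-0.2, 0.7, -1.3]
grip_width: 0.0099
grip_force: 30.0
```

Call:
drive_tool:
  deltas:
    - [[33.1,-12.9,0,0,0,0],[33.1,-12.9,0,0,0,0],[33.1,-12.9,0,0,0,0],[33.1,-12.9,0,0,0,0],[33.1,-12.9,0,0,0,0],[33.1,-12.9,0,0,0,0],[0,0,0,0,0,0],[0,0,0,0,-0.085,0]]

```text
time: 46.07
position: [0.5224, 0.3002, 0.1422]
tool_rot: [0.741, 0.671, -0.033, 0.029]
ft_force: [-0.0, -0.6, -1.2]
grip_width: 0.0101
grip_force: 30.0
```

Call:
drive_tool:
  deltas:
    - [[0,0,0,0,-0.085,0],[0,0,0,0,0,0],[0,0,0,0,0,0]]

```text
time: 46.32
position: [0.5237, 0.3013, 0.1415]
tool_rot: [0.738, 0.669, -0.062, 0.056]
ft_force: [-0.6, 0.9, -0.3]
grip_width: 0.0098
grip_force: 30.0
```

```bash
python3 - <<'E'
from h import *
t,a=tray("R",.065); go([*t,.038],a)
leg([*t,.14],a,[.736,.050,.266+.07],.149,"above handle")
E
```

```text
at [0.5237 0.3013 0.1415] yawy -0.098 tilt 9.64 shift [ 20.6   3.6 101.5] turn z 0.007
above handle shift [-231.   233.9 -196. ] norm 383.0 turn -0.254 ->yaw 0.149
```

Call:
drive_tool:
  deltas:
    - [[8,3.6,29.6,0,0,0],[4.2,0,24.6,0,0,0],[3.4,0,19.7,0,0,0],[2.5,0,14.8,0,0,0],[1.7,0,9.9,0,0,0],[0.5,0,3,0,0,0],[0,0,0,0,0,0]]

```text
time: 46.9
position: [0.5267, 0.3014, 0.0409]
tool_rot: [0.739, 0.668, -0.064, 0.056]
ft_force: [-5.9, -1.2, 16.2]
grip_width: 0.0096
grip_force: 30.0
```

Call:
drive_tool:
  deltas:
    - [[0,0,0,0,0,0],[0,0,0,0,0,0],[0,0,0,0,0,0],[-1.7,0,-9.9,0,0,0],[-4.2,0,-24.6,0,0,0],[-5.9,0,-34.5,0,0,0],[-5.9,0,-34.5,0,0,0]]
  gripper: 34

```text
time: 47.48
position: [0.5271, 0.3024, 0.1431]
tool_rot: [0.739, 0.668, -0.064, 0.056]
ft_force: [0.2, -0.3, 0.7]
grip_width: 0.0298
grip_force: 0.0
```

Call:
drive_tool:
  deltas:
    - [[0,0,0,0,0.085,0],[0,0,0,0,0.085,0],[0,0,-40,0,0,0],[0,0,-40,0,0,0],[0,0,-40,0,0,0],[0,0,-40,0,0,0],[0,0,-40,0,0,0],[0,0,-10,0,0,0]]

```text
time: 48.15
position: [0.5304, 0.3039, 0.3611]
tool_rot: [0.741, 0.671, 0.007, 0.003]
ft_force: [0.4, 0.4, 1.2]
grip_width: 0.0295
grip_force: 0.0
```

Call:
drive_tool:
  deltas:
    - [[-29,29,0,0,0,0],[-29,29,0,0,0,0],[-29,29,0,0,0,0],[-29,29,0,0,0,0],[-29,29,0,0,0,0],[-29,29,0,0,0,0],[-29,29,0,0,0,0],[-28,31,0,0,0,0]]

```text
time: 48.82
position: [0.7378, 0.0478, 0.3526]
tool_rot: [0.742, 0.671, -0.0, -0.0]
ft_force: [1.1, 0.6, -0.5]
grip_width: 0.0299
grip_force: 0.0
```

Call:
drive_tool:
  deltas:
    - [[0,0,0,0,0,-0.124],[0,0,0,0,0,-0.124],[0,0,0,0,0,0],[0,0,0,0,0,0]]

```text
time: 49.15
position: [0.7371, 0.0496, 0.3523]
tool_rot: [0.654, 0.756, -0.0, -0.0]
ft_force: [0.0, 0.9, 0.4]
grip_width: 0.0302
grip_force: 0.0
```

```bash
python3 - <<'E'
from h import *
go([.736,.050,.268],.149)
c=cam("wrist","w12")
for k in mask(c,20,36,100,60):
    if cv2.contourArea(k)>60: print("handle",cv2.minAreaRect(onz(c,k[:,0],.2625)[:,:2].astype(np.float32)),k[:,0].min(0),k[:,0].max(0))
print(proj(c,[[.736+.149*.055,.05-.055,.2625],[.736-.149*.055,.05+.055,.2625]]))
s=cam("scene"); d=cam("side")
f=lambda c,y0,y1,x0,x1:cv2.resize(np.ascontiguousarray(c["img"][y0:y1,x0:x1,::-1]),(380,290),interpolation=cv2.INTER_CUBIC)
a=np.vstack([np.hstack([f(s,150,250,120,251),f(s,150,250,310,441)]),np.hstack([f(d,260,390,265,435),f(d,140,270,125,295)])])
cv2.imwrite("pics/trays.png",a)
E
```

```text
at [0.7371 0.0496 0.3523] yawy 0.145 tilt 0.06 shift [ 0.5 -1.  84.3] turn z -0.004
handle ((0.7366839647293091, 0.052941422909498215), (0.008841119706630707, 0.10156688839197159), 7.321778297424316) [271 153] [283 269]
[[275.7630111  276.78544154]
 [274.89794738 150.35237332]]
```

View pics/trays.png

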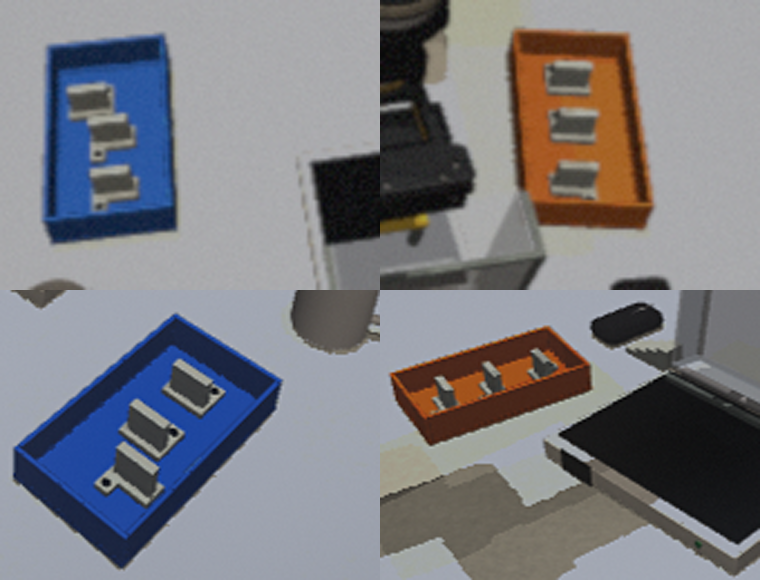

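All six brackets stand flat: blue tray left-hand (3), orange tray right-hand (3). Bystanders haven't moved. The handle is under the gripper as expected, so grip it and lower the cover.

Call:
drive_tool:
  deltas:
    - [[0,-1,30,0,0,0],[0,0,25,0,0,0],[0,0,15,0,0,0],[0,0,10,0,0,0],[0,0,6,0,0,0],[0,0,0,0,0,0],[0,0,0,0,0,0]]

```text
time: 49.88
position: [0.7369, 0.0499, 0.2675]
tool_rot: [0.653, 0.757, 0.0, 0.001]
ft_force: [-0.4, -0.2, -0.3]
grip_width: 0.0297
grip_force: 0.0
```

Call:
drive_tool:
  deltas:
    - [[0,0,0,0,0,0],[0,0,0,0,0,0],[0,0,0,0,0,0],[0,0,0,0,0,0],[0,0,0,0,0,0]]
  gripper: 0
  squeeze: 22

```text
time: 50.3
position: [0.7365, 0.0497, 0.2675]
tool_rot: [0.653, 0.757, 0.0, 0.0]
ft_force: [-0.7, -0.3, 1.4]
grip_width: 0.0094
grip_force: 22.0
```

```bash
python3 - <<'E'
from h import *
print(sensors.get_obs()["position"])
th=np.r_[np.linspace(1.75,.2,33),np.linspace(.2,-.005,8)[1:]]; a=th+.118; r=237.7
P=np.c_[-r*np.cos(a),-r*np.sin(a)]; d=np.diff(P,axis=0).round(1)
for i in range(0,len(d),8): print(th[i+1:i+9][-1].round(2),P[min(i+8,len(P)-1)]-P[0],[[0,*map(float,q),0,0,0] for q in d[i:i+8]])
E
```

```text
[0.73652046 0.04965672 0.26747839]
1.36 [-91.04416169  -9.4525997 ] [[0, -11.1, -3.1, 0, 0, 0], [0, -11.2, -2.6, 0, 0, 0], [0, -11.3, -2.0, 0, 0, 0], [0, -11.4, -1.5, 0, 0, 0], [0, -11.5, -0.9, 0, 0, 0], [0, -11.5, -0.4, 0, 0, 0], [0, -11.5, 0.2, 0, 0, 0], [0, -11.5, 0.8, 0, 0, 0]]
0.98 [-178.90990399   16.19895678] [[0, -11.4, 1.3, 0, 0, 0], [0, -11.4, 1.9, 0, 0, 0], [0, -11.3, 2.4, 0, 0, 0], [0, -11.1, 3.0, 0, 0, 0], [0, -11.0, 3.5, 0, 0, 0], [0, -10.8, 4.0, 0, 0, 0], [0, -10.6, 4.5, 0, 0, 0], [0, -10.3, 5.0, 0, 0, 0]]
0.59 [-250.56790409   73.15088423] [[0, -10.1, 5.5, 0, 0, 0], [0, -9.8, 6.0, 0, 0, 0], [0, -9.5, 6.5, 0, 0, 0], [0, -9.2, 6.9, 0, 0, 0], [0, -8.8, 7.4, 0, 0, 0], [0, -8.5, 7.8, 0, 0, 0], [0, -8.1, 8.2, 0, 0, 0], [0, -7.7, 8.6, 0, 0, 0]]
0.2 [-295.39223214  152.95796808] [[0, -7.3, 8.9, 0, 0, 0], [0, -6.8, 9.3, 0, 0, 0], [0, -6.4, 9.6, 0, 0, 0], [0, -5.9, 9.9, 0, 0, 0], [0, -5.4, 10.2, 0, 0, 0], [0, -4.9, 10.4, 0, 0, 0], [0, -4.4, 10.6, 0, 0, 0], [0, -3.9, 10.8, 0, 0, 0]]
-0.0 [-305.79389819  200.47605007] [[0, -2.1, 6.6, 0, 0, 0], [0, -1.9, 6.7, 0, 0, 0], [0, -1.7, 6.8, 0, 0, 0], [0, -1.5, 6.8, 0, 0, 0], [0, -1.3, 6.8, 0, 0, 0], [0, -1.1, 6.9, 0, 0, 0], [0, -0.9, 6.9, 0, 0, 0]]
```

Call:
drive_tool:
  deltas:
    - [[0,-11.1,-3.1,0,0,0],[0,-11.2,-2.6,0,0,0],[0,-11.3,-2.0,0,0,0],[0,-11.4,-1.5,0,0,0],[0,-11.5,-0.9,0,0,0],[0,-11.5,-0.4,0,0,0],[0,-11.5,0.2,0,0,0],[0,-11.5,0.8,0,0,0]]

```text
time: 50.97
position: [0.6485, 0.0381, 0.2782]
tool_rot: [0.653, 0.757, 0.004, 0.002]
ft_force: [2.3, 5.3, 1.6]
grip_width: 0.0093
grip_force: 22.0
```

Call:
drive_tool:
  deltas:
    - [[0,-11.4,1.3,0,0,0],[0,-11.4,1.9,0,0,0],[0,-11.3,2.4,0,0,0],[0,-11.1,3.0,0,0,0],[0,-11.0,3.5,0,0,0],[0,-10.8,4.0,0,0,0],[0,-10.6,4.5,0,0,0],[0,-10.3,5.0,0,0,0]]

```text
time: 51.63
position: [0.5602, 0.0262, 0.2516]
tool_rot: [0.653, 0.757, 0.004, -0.0]
ft_force: [1.2, 7.3, 2.4]
grip_width: 0.0091
grip_force: 22.0
```

Call:
drive_tool:
  deltas:
    - [[0,-10.1,5.5,0,0,0],[0,-9.8,6.0,0,0,0],[0,-9.5,6.5,0,0,0],[0,-9.2,6.9,0,0,0],[0,-8.8,7.4,0,0,0],[0,-8.5,7.8,0,0,0],[0,-8.1,8.2,0,0,0],[0,-7.7,8.6,0,0,0]]

```text
time: 52.3
position: [0.4883, 0.0157, 0.1938]
tool_rot: [0.654, 0.757, 0.003, -0.001]
ft_force: [0.2, 9.4, 1.1]
grip_width: 0.0093
grip_force: 22.0
```

```bash
python3 - <<'E'
from h import *
o=sensors.get_obs(); print(o["ft_force"])
p=np.array([.7365,.0497,.2675])+[-.2506*np.cos(.149),-.2506*np.sin(.149),-.0732]; go(p,.149)
c,d=cam("scene"),cam("side")
for q in(c,d):
    k=np.vstack([k[:,0] for k in mask(q,20,36,100,50) if 8<cv2.contourArea(k)<300 and 200<k[:,0,0].mean()<340])
    print(k.min(0),k.max(0),proj(q,p-[0,0,.009]).round())
E
```

```text
[0.20990232 9.42727361 1.14013756]
at [0.4883 0.0157 0.1938] yawy 0.145 tilt 0.35 shift [-3.2 -0.1 -0.5] turn z -0.004
[257 165] [269 169] [[276. 166.]]
[227 162] [262 182] [[244. 170.]]
```

Call:
drive_tool:
  deltas:
    - [[0.5,-7.3,8.9,0,0,0],[0.5,-6.8,9.3,0,0,0],[0.5,-6.4,9.6,0,0,0],[0.5,-5.9,9.9,0,0,0],[0,-5.4,10.2,0,0,0],[0,-4.9,10.4,0,0,0],[0,-4.4,10.6,0,0,0],[0,-3.9,10.8,0,0,0]]

```text
time: 53.07
position: [0.444, 0.0094, 0.1139]
tool_rot: [0.654, 0.757, 0.001, -0.0]
ft_force: [1.1, 7.5, 1.6]
grip_width: 0.0092
grip_force: 22.0
```

Call:
drive_tool:
  deltas:
    - [[0,-2.1,6.6,0,0,0],[0,-1.9,6.7,0,0,0],[0,-1.7,6.8,0,0,0],[0,-1.5,6.8,0,0,0],[0,-1.3,6.8,0,0,0],[0,-1.1,6.9,0,0,0],[0,-0.9,6.9,0,0,0],[0,0,0,0,0,0]]

```text
time: 53.73
position: [0.4338, 0.0073, 0.0661]
tool_rot: [0.654, 0.757, 0.001, -0.0]
ft_force: [1.7, 5.6, -4.8]
grip_width: 0.0091
grip_force: 22.0
```

Call:
drive_tool:
  deltas:
    - [[0,0,2,0,0,0],[0,0,1,0,0,0],[0,0,0,0,0,0],[0,0,0,0,0,0]]

```text
time: 54.07
position: [0.4338, 0.0072, 0.0652]
tool_rot: [0.653, 0.757, 0.001, 0.001]
ft_force: [-2.1, 4.2, 18.1]
grip_width: 0.0091
grip_force: 22.0
```

Call:
drive_tool:
  deltas:
    - [[0,-2,-2,0,0,0],[0,0,0,0,0,0],[0,0,0,0,0,0],[0,0,-15,0,0,0],[0,0,-30,0,0,0],[0,0,-35,0,0,0],[0,0,-40,0,0,0],[0,0,-40,0,0,0]]
  gripper: 24

```text
time: 54.73
position: [0.4306, 0.0062, 0.2265]
tool_rot: [0.653, 0.757, -0.001, -0.001]
ft_force: [0.5, -0.3, -0.3]
grip_width: 0.0207
grip_force: 0.0
```

Call:
drive_tool:
  deltas:
    - [[0,-10,-30,0,0,0],[35,0,0,0,0,0],[35,0,0,0,0,0],[35,0,0,0,0,0],[35,0,0,0,0,0],[35,0,0,0,0,0],[0,0,0,0,0,0],[0,0,0,0,0,0]]

```text
time: 55.4
position: [0.395, 0.1791, 0.2551]
tool_rot: [0.651, 0.759, -0.0, -0.0]
ft_force: [-1.1, 0.5, -0.9]
grip_width: 0.021
grip_force: 0.0
```

```bash
python3 - <<'E'
from h import *
s,d=cam("scene"),cam("side")
def ends(c,lo,hi):
    k=max((k for k in mask(c,22,35) if lo<k[:,0,0].mean()<hi),key=cv2.contourArea)[:,0]
    b=cv2.boxPoints(cv2.minAreaRect(k)); e=[b[0]-b[1],b[1]-b[2]]
    r=[(b[1]+b[2])/2,(b[0]+b[3])/2] if np.linalg.norm(e[0])>np.linalg.norm(e[1]) else [(b[0]+b[1])/2,(b[2]+b[3])/2]
    return sorted(r,key=lambda p:p[0])
a,b=ends(s,200,340),ends(d,150,330)
print(tri(s,a[0],d,b[1]),tri(s,a[1],d,b[0]))
# expected at shut / 0.05 rad
h=np.array([.6667,.0433]);u=np.array([np.cos(.149),np.sin(.149)])
for t in (0,.03,.06):
    P=np.r_[h-u*.2377*np.cos(t+.118),.031+.2377*np.sin(t+.118)]; print(t,proj(s,P).round(1),proj(d,P).round(1))
print((a[0]+a[1])/2,(b[0]+b[1])/2); print(sensors.get_obs()["position"])
E
```

```text
(array([ 0.4417274 , -0.0393684 ,  0.05853678]), np.float64(0.0060633859404126255)) (array([0.42601068, 0.05812828, 0.06283786]), np.float64(0.009661396336544286))
0 [[271.9 180.7]] [[228.4 225.1]]
0.03 [[272.  179.3]] [[228.5 222.6]]
0.06 [[272.2 178. ]] [[228.7 220. ]]
[272.09998 180.69998] [228.35956 224.22472]
[0.39570597 0.1773729  0.25510191]
```

The camera puts the handle at the shut height. I'll confirm with a gentle press from above with closed fingers.

Call:
drive_tool:
  deltas:
    - [[-35,0,0,0,0,0],[-35,0,0,0,0,0],[-35,0,0,0,0,0],[-35,0,0,0,0,0],[-35,0,0,0,0,0],[0,12,30,0,0,0],[0,0,40,0,0,0],[0,0,40,0,0,0]]
  gripper: 0

```text
time: 56.17
position: [0.4354, 0.0031, 0.1452]
tool_rot: [0.655, 0.756, 0.001, 0.003]
ft_force: [1.0, -1.1, -0.9]
grip_width: 0.0003
grip_force: 0.0
```

Call:
drive_tool:
  deltas:
    - [[0,0,30,0,0,0],[0,0,15,0,0,0],[0,0,6,0,0,0],[0,0,4,0,0,0],[0,0,3,0,0,0],[0,0,2,0,0,0],[0,0,0,0,0,0]]

```text
time: 56.75
position: [0.4342, 0.006, 0.0864]
tool_rot: [0.653, 0.757, 0.0, 0.001]
ft_force: [0.1, 0.2, 0.3]
grip_width: 0.0004
grip_force: 0.1
```

Call:
drive_tool:
  deltas:
    - [[0,0,1,0,0,0],[0,0,1,0,0,0],[0,0,1,0,0,0],[0,0,0,0,0,0]]

```text
time: 57.08
position: [0.4342, 0.0061, 0.0857]
tool_rot: [0.652, 0.758, 0.001, 0.002]
ft_force: [-4.2, -2.7, 27.8]
grip_width: 0.0004
grip_force: 13.8
```

The fingers meet firm contact at tip height 64 mm, the bar top when shut. So the cover is fully shut; retreat and hand in.

Call:
drive_tool:
  deltas:
    - [[0,0,-10,0,0,0],[0,0,-30,0,0,0],[0,0,-40,0,0,0],[0,0,-40,0,0,0],[0,0,-40,0,0,0],[0,0,0,0,0,0],[0,0,0,0,0,0],[0,0,0,0,0,0]]

```text
time: 57.75
position: [0.4329, 0.0068, 0.2429]
tool_rot: [0.653, 0.758, 0.0, 0.001]
ft_force: [0.3, -0.5, -0.2]
grip_width: 0.0002
grip_force: 0.0
```

```bash
python3 -c "
from rig import ticket,sensors
print(sensors.get_obs()['ft_force']); print(ticket.hand_in())"
```

```text
[ 0.3355538  -0.53279243 -0.19965861]
the job is handed in; nothing more can be done
None
```

I handed the job in at about 58 s: three left-hand brackets stand flat in the blue tray, three right-hand in the orange, the cover is shut, and the mug, mouse and wedge were left alone; no verdict came back.

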